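Grade core pieces by length on the rail

TASK

Stand the four core pieces upright on the rail for the log photograph, one centred on each round mark, in order of length: the shortest at the end of the rail on the turntable's side, rising step by step to the longest at the other end. Do not tip any core piece over on the way, and leave the brass hand lens where it lies.

Things in the scene. Friction and masses are not known exactly. Their poses are not given: they have to be found in the camera images.
- core_short: The shortest of four loose upright cylinders of pale pinkish-grey quartzite drill core with darker bands, all 48 mm in diameter; this one is 36 mm long, about 173 g. Origin: centre of its lower end face; z up along its axis. It starts standing on the table.
- core_medium: The second shortest of four loose upright cylinders of pale pinkish-grey quartzite drill core with darker bands, all 48 mm in diameter; this one is 54 mm long, about 259 g. Origin: centre of its lower end face; z up along its axis. It starts standing on the table.
- core_long: The second longest of four loose upright cylinders of pale pinkish-grey quartzite drill core with darker bands, all 48 mm in diameter; this one is 72 mm long, about 346 g. Origin: centre of its lower end face; z up along its axis. It starts standing on the turntable's platter.
- core_longest: The longest of four loose upright cylinders of pale pinkish-grey quartzite drill core with darker bands, all 48 mm in diameter; this one is 90 mm long, about 432 g. Origin: centre of its lower end face; z up along its axis. It starts standing on the table.
- mark_1: First of four round marks, counted from the robot's left (+y), in a straight row 88 mm apart on the rail: a flat white disc, black outline, 58 mm across. Origin: its centre on the rail's top face, 18 mm above the table; z up, y along the rail to its left end. The rail is fixed, bare aluminium, lies across the table, 370 mm long, 74 mm wide, 18 mm high, no fence.
- mark_2: Second of four round marks, counted from the robot's left (+y), in a straight row 88 mm apart on the rail: a flat white disc, black outline, 58 mm across. Origin: its centre on the rail's top face, 18 mm above the table; z up, y along the rail to its left end. The rail is fixed, bare aluminium, lies across the table, 370 mm long, 74 mm wide, 18 mm high, no fence.
- mark_3: Third of four round marks, counted from the robot's left (+y), in a straight row 88 mm apart on the rail: a flat white disc, black outline, 58 mm across. Origin: its centre on the rail's top face, 18 mm above the table; z up, y along the rail to its left end. The rail is fixed, bare aluminium, lies across the table, 370 mm long, 74 mm wide, 18 mm high, no fence.
- mark_4: Fourth of four round marks, counted from the robot's left (+y), in a straight row 88 mm apart on the rail: a flat white disc, black outline, 58 mm across. Origin: its centre on the rail's top face, 18 mm above the table; z up, y along the rail to its left end. The rail is fixed, bare aluminium, lies across the table, 370 mm long, 74 mm wide, 18 mm high, no fence.
- turntable: Round dark cast-iron turntable, fixed to the table on the robot's left (+y) or right (-y); a red marker holder (80 x 80 mm, 100 mm high with pens) is on the other side. Platter 170 mm across, flat top 37 mm above the table, white ticks round its edge; it turns with slight drag if pushed. Origin: on its axis, at table height; z up.
- loupe: Small folding hand lens with a brass case, 54 x 30 mm and 14 mm high, loose on the table beyond one end of the rail (a grey nylon wedge lies beyond the other). Origin: underside, at table height. To be left alone.
There are look-alikes about, which are no part of the job. What is shaped like the core_medium but green is not meant. What is shaped like the core_short but black is not meant.

How it is judged:
By the outcome, as a careful person would: the job done as asked, in the order asked, and still so for the second after the job is handed in, with the robot touching nothing.
It also fails if it takes over 96 s, if anything falls off the work surface, if the arm or the gripper's body presses on something with over 40 N, if the wrist force passes 120 N, or if a joint passes its speed limit or range.

ROBOT

A 6-joint arm with a two-finger parallel gripper is mounted at the origin on the work surface. World frame = base frame: x ahead of the robot, y to its left, z up, the work surface at z = 0. Lengths are in m, angles in rad, forces in N, time in s.
With the tool pointing down it reaches from about 0.35 to 0.975 m from the base axis. Payload 4.9 kg.
Tool frame: the origin (TCP) lies midway between the tips of the shut fingers; the grasp point (between the pads) lies 19 mm behind it (manip.pinch_z is the x of the grasp point in the tool frame, in m); x points along the fingers, y is the direction in which the jaws open and shut, and the axes are right-handed (so a half turn about x gives the same grasp; the last joint's range is limited). The gripper opens to 85 mm and grips with 20 to 120 N. Pads are 22 mm wide; open, the fingers measure 114 mm over their backs; the gripper's body (76 mm by 85 mm) begins 54 mm behind the grasp point. The pads swing forward as they close: fully open they stand 13 mm farther back than shut.
Start: joints at [1.142, 0.053, 1.613, -0, 1.476, -0.119], TCP at [0.191, 0.595, 0.231] pointing down, gripper open.
Joint ranges: [-3.01, 3.01], [-1.01, 2.22], [0.06, 2.58], [-1.02, 4.17], [0.09, 2.62], [-3.14, 3.14]. Speed limits (rad/s): [2.57, 2.57, 3.14, 3.14, 3.14, 3.14].

INTERFACE

Orientations are given as a unit quaternion [w, x, y, z].
In Python, from plant import sensors, cams, workorder, manip gives the robot as it stands.
- The arm moves only by the tool drive_tool, never from a script. Its argument "series" is a list of rows, each an object of numbers: "x", "y", "z": the shift along the tool's x, y, z in units of 25 mm (1.0 is 25 mm); "ax", "ay", "az": the turn, a rotation vector about the tool's x, y, z in units of 5 degrees (1.0 is 5 degrees). A call has 1 to 5 rows; each row is the pose to reach, as a shift and turn from the pose commanded when the call began, along the tool's axes at that moment; what a row does not reach only later rows make up. A row lasts 1/12 s, in which the tool goes at most 41.7 mm and 7.16 degrees, less where a joint would pass 70% of its speed; a pose out of reach is approached as far as the arm can. A call with a gripper value outside its range is refused whole. "hand" is the opening, from 0 (shut) to 1 (fully open), set as the call begins (left out, the last holds). The fingers move at their own pace and stop on an object; the grip force is fixed at half the most. Time passes only in rows, so rows that repeat a pose let the fingers close. It gives the time, the measured TCP pose, the force and the opening at its end, in the units of the state.
- sensors.state(): the state, without advancing time (a new reading comes with each control period).
- cams.grab_frame(name): name is "scene" or "top" or "wrist"; returns a dict with "img" (400x640x3 uint8, blue, green, red), "camera_matrix" (3x3 intrinsics, pixels), "cam_to_world" (4x4, takes a point from camera to world coordinates). Camera axes: x right, y down, z forward; pixel columns grow to the right and rows downward; lengths in m; the calibration is good to about 2 mm. The wrist camera is an equidistant fisheye: a pixel r from the principal point sees the ray r / f radians off the axis. A picture is of the moment at which its call begins. There is no depth.
- workorder.job_done(): hands the job in, once; it reports no verdict.
The state is a dict: "time": time; "joint_pos": joint angles; "joint_vel": joint speeds; "joint_efforts": joint torques, N m; "tool_pos": TCP position; "tool_rot": TCP orientation; "contact_force": force on the tool from outside, world axes, zero at the start; "ft_torque": the same for the moment, N m; "gripper_width": opening from 0.0 (shut) to 1.0 (fully open).
Only numpy, scipy, OpenCV 4.12 (cv2) and the standard library are available. Lean on these libraries where they do the work, as an engineer would, in place of code of your own. Each camera call takes 0.05 s, during which the arm holds its last target.

## Working session

There is one attempt and no reset: what is moved stays moved. The work goes in short steps, Python scripts to look and compute and a tool call to move; the robot and the scene stay as the last step left them, time stands still between calls to the robot, and variables do not carry over. Pictures are saved under pics/ and viewed, and the job is handed in when it is done.

Besides the shell and the picture viewer there is one more tool, called after "Emit:" by a JSON object that holds its "method" and its "body". drive_tool: Moves the arm, as the interface text tells. Its arguments: {"type":"object","properties":{"series":{"type":"array","items":{"type":"object","properties":{"x":{"type":"number"},"y":{"type":"number"},"z":{"type":"number"},"ax":{"type":"number"},"ay":{"type":"number"},"az":{"type":"number"}}}},"hand":{"type":"number"}},"required":["series"]}

```bash
ls; mkdir -p pics; python3 - <<'E'
from plant import sensors,cams,manip
import cv2
print(sensors.state()); print(manip.pinch_z)
for n in("scene","top"):
    f=cams.grab_frame(n); cv2.imwrite(f"pics/{n}0.png",f["img"]); print(n,f["camera_matrix"],f["cam_to_world"])
E
```

```text
pics
{'time': 0.0, 'joint_pos': array([ 1.14199002e+00,  5.33735511e-02,  1.61428391e+00, -3.90887943e-06,
        1.47602824e+00, -1.19002275e-01]), 'joint_vel': array([ 0.0008486 , -0.00122873, -0.0007742 ,  0.00022643, -0.00189566,
       -0.00139958]), 'joint_efforts': array([-4.71520798e-04, -3.93687379e+01, -3.70174813e+01, -1.75153973e-04,
        6.99718090e-03, -4.64457145e-06]), 'tool_pos': array([0.19028453, 0.59467108, 0.23005871]), 'tool_rot': array([ 0.69844114,  0.10838178,  0.69883883, -0.10980736]), 'contact_force': array([-0.25882611, -0.14472302,  0.0831338 ]), 'ft_torque': array([-0.02440389,  0.04792527, -0.01197833]), 'gripper_width': 0.9990197683592793}
-0.0187
scene [[462.9310724    0.         318.94931915]
 [  0.         462.9310724  207.01284947]
 [  0.           0.           1.        ]] [[ 0.60962257  0.63981866 -0.46796624  0.96700249]
 [ 0.7926707  -0.49635153  0.35398916 -0.36025851]
 [-0.00578689 -0.58674291 -0.8097526   0.87982671]
 [ 0.          0.          0.          1.        ]]
top [[368.00888452   0.         324.90172433]
 [  0.         368.00888452 200.65920139]
 [  0.           0.           1.        ]] [[ 0.02220621 -0.99078425  0.13361681  0.39919317]
 [-0.99907719 -0.02690692 -0.0334781   0.0189408 ]
 [ 0.03676479 -0.13275008 -0.99046745  0.93466753]
 [ 0.          0.          0.          1.        ]]
```

View pics/top0.png

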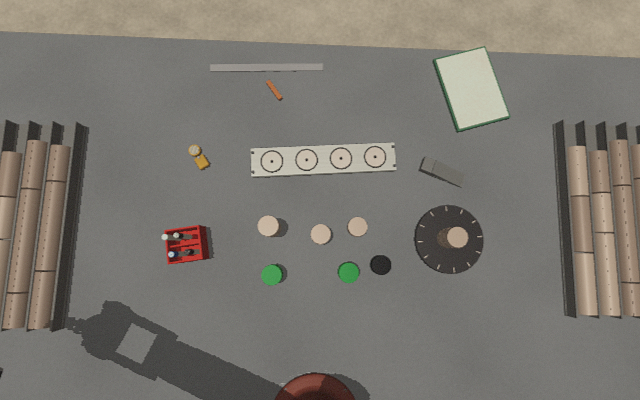

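View pics/scene0.png

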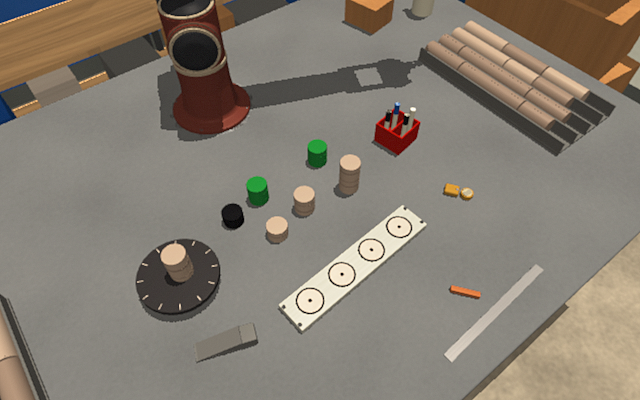

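```bash
cat > h.py <<'E'
import numpy as np,cv2
from plant import sensors,cams
from scipy.spatial.transform import Rotation as R
def ray(f,u,v,z):
    K=f["camera_matrix"];T=f["cam_to_world"]
    d=T[:3,:3]@np.linalg.solve(K,[u,v,1.]);o=T[:3,3]
    return o+d*(z-o[2])/d[2]
def proj(f,p):
    K=f["camera_matrix"];T=f["cam_to_world"]
    q=K@(T[:3,:3].T@(np.asarray(p)-T[:3,3]));return q[:2]/q[2]
def crop(img,x0,y0,x1,y1,s,name):
    cv2.imwrite("pics/"+name,cv2.resize(img[y0:y1,x0:x1],None,fx=s,fy=s,interpolation=cv2.INTER_CUBIC))
E
python3 - <<'E'
from h import *
t=cv2.imread("pics/top0.png");s=cv2.imread("pics/scene0.png")
crop(t,240,130,400,250,5,"t1.png");crop(t,405,190,505,280,6,"t2.png")
crop(s,215,140,375,260,5,"s1.png");crop(s,270,200,430,320,5,"s2.png")
E
```

```text
(no output)
```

View pics/t1.png

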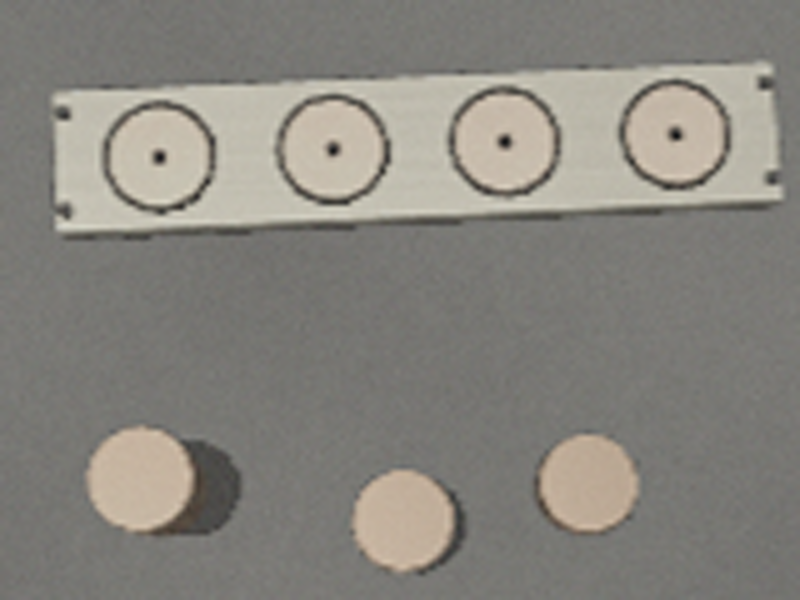

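View pics/t2.png

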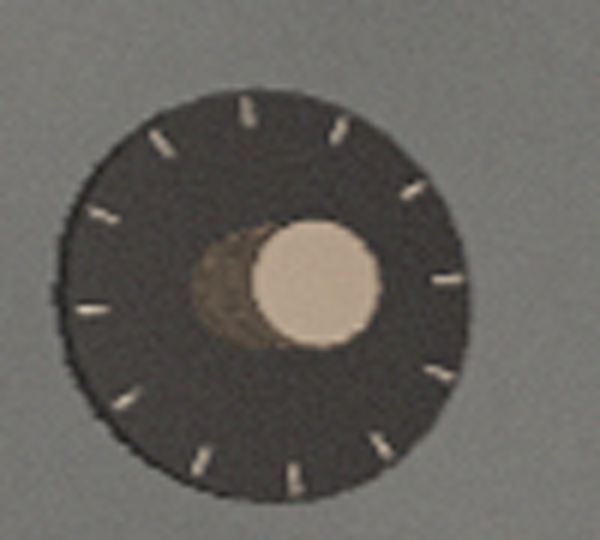

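View pics/s1.png

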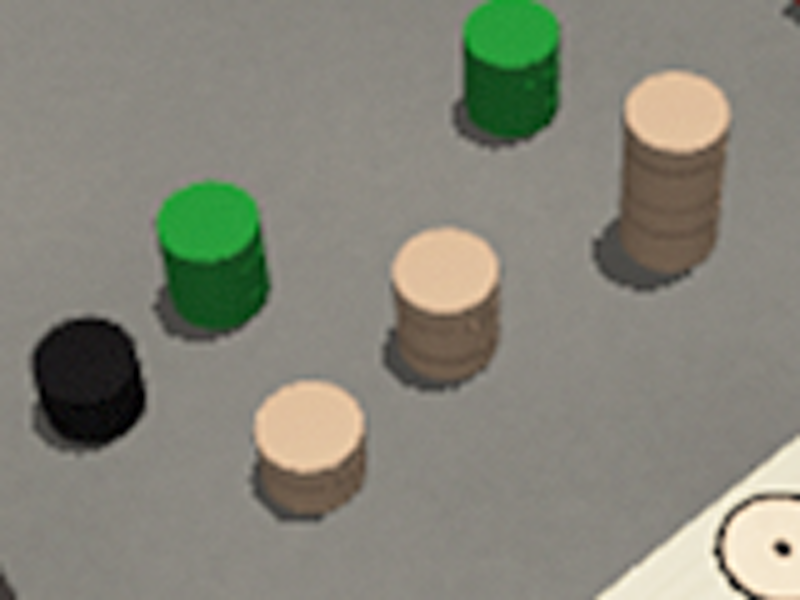

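View pics/s2.png

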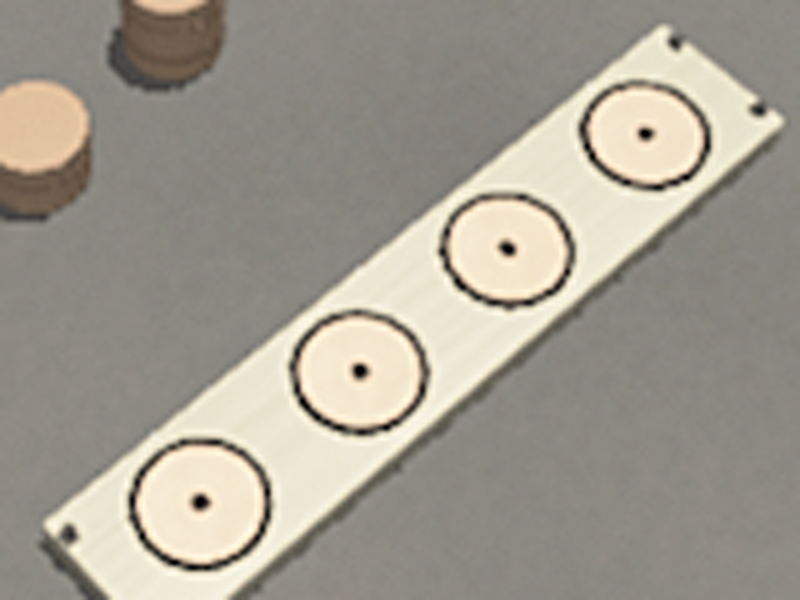

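```bash
python3 - <<'E'
from h import *
t=cams.grab_frame("top");s=cams.grab_frame("scene")
crop(s["img"],125,225,235,325,6,"s3.png")
c=lambda p,o,k:((p[0]+.5)/k-.5+o[0],(p[1]+.5)/k-.5+o[1])
A=dict(m1=[(160,157),(645,134),.018],m2=[(333,149),(508,248),.018],m3=[(505,141),(360,371),.018],m4=[(676,134),(201,502),.018])
for k,(a,b,z) in A.items(): print(k,ray(t,*c(a,(240,130),5),z),ray(s,*c(b,(270,200),5),z))
A=dict(longest=[(141,479),(677,112),.09],med=[(404,520),(446,271),.054],short=[(588,484),(310,427),.036])
for k,(a,b,z) in A.items(): print(k,ray(t,*c(a,(240,130),5),z),ray(s,*c(b,(215,140),5),z))
print('long',ray(t,*c((316,285),(405,190),6),.109)); print('tt',ray(t,*c((266,295),(405,190),6),.037))
E
```

```text
m1 [0.62070415 0.12552981 0.018     ] [0.62005055 0.12422948 0.018     ]
m2 [0.62761604 0.0379881  0.018     ] [0.62695945 0.03702137 0.018     ]
m3 [ 0.63456902 -0.04976643  0.018     ] [ 0.63387226 -0.05088884  0.018     ]
m4 [ 0.64103602 -0.13773315  0.018     ] [ 0.6403922 -0.1385307  0.018    ]
longest [0.45260965 0.1195632  0.09      ] [0.45384497 0.11737729 0.09      ]
med [ 0.43841327 -0.00184218  0.054     ] [ 0.43974948 -0.00379392  0.054     ]
short [ 0.45895025 -0.09202038  0.036     ] [ 0.46104898 -0.09434899  0.036     ]
long [ 0.43549077 -0.31073335  0.109     ]
tt [ 0.43408265 -0.31859793  0.037     ]
```

View pics/s3.png

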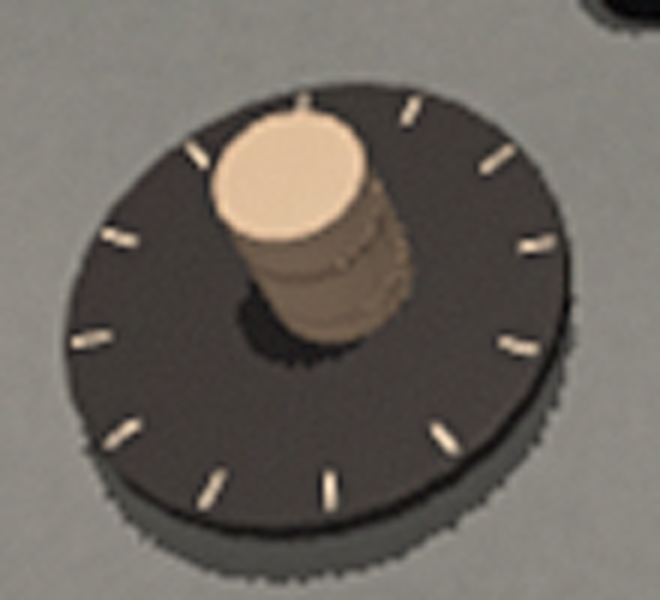

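```bash
cat >> h.py <<'E'
YR=np.arctan2(.6407-.6204,.1249+.1381) # rail: y axis=(-sin,cos)
def go(x,y,z,yaw=None,turn=True):
    """print shift/turn in tool units to goal; tool x down, tool y along +-(cos,sin) rail-perp"""
    st=sensors.state();q=st["tool_rot"];Rt=R.from_quat([q[1],q[2],q[3],q[0]])
    p=np.asarray(st["tool_pos"])
    d=Rt.inv().apply(np.array([x,y,z])-p)/.025
    a=np.array([np.cos(YR),np.sin(YR),0]);out=[]
    for s in(1,-1):
        X=np.array([0,0,-1.]);Y=s*a;Z=np.cross(X,Y)
        g=R.from_matrix(np.stack([X,Y,Z],1));out.append((Rt.inv()*g).as_rotvec()/np.radians(5))
    print("t",round(st["time"],2),"pos",p.round(4),"shift",d.round(2),"turnA",out[0].round(2),"turnB",out[1].round(2),"F",np.round(st["contact_force"],1),"w",round(st["gripper_width"],3))
    print("axes\n",Rt.as_matrix().round(3))
E
python3 - <<'E'
from h import *
s=cams.grab_frame("scene")
c=lambda p,o,k:((p[0]+.5)/k-.5+o[0],(p[1]+.5)/k-.5+o[1])
print(ray(s,*c((289,176),(125,225),6),.109),YR)
go(.46,-.093,.12); print(sensors.state()["joint_pos"])
E
```

```text
[ 0.43763907 -0.31283436  0.109     ] 0.07703357241985455
t 0.25 pos [0.1904 0.595  0.2307] shift [  4.45 -22.92  18.66] turnA [1.357e+01 1.000e-02 1.000e-02] turnB [-2.243e+01 -1.000e-02  1.000e-02] F [-0.3 -0.1  0.7] w 0.998
axes
 [[-0.     0.305  0.952]
 [-0.001  0.952 -0.305]
 [-1.    -0.001 -0.   ]]
[ 1.14198310e+00  5.30450623e-02  1.61353641e+00 -1.41056561e-06
  1.47602841e+00 -1.18982246e-01]
```

Emit:
{"method": "drive_tool", "body": {"series": [{"y":-22.9,"z":18.7,"x":2,"ax":13.57},{"y":-22.9,"z":18.7,"x":2,"ax":13.57},{"y":-22.9,"z":18.7,"x":2,"ax":13.57},{"y":-22.9,"z":18.7,"x":2,"ax":13.57},{"y":-22.9,"z":18.7,"x":2,"ax":13.57}], "hand": 0.85}}

```text
schema error: expected keys x, y, z, ax, ay, az
```

```bash
python3 -c "
from h import *
go(.46,-.093,.12)"
```

```text
t 0.25 pos [0.1904 0.595  0.2307] shift [  4.45 -22.92  18.66] turnA [1.357e+01 1.000e-02 1.000e-02] turnB [-2.243e+01 -1.000e-02  1.000e-02] F [-0.3 -0.1  0.7] w 0.998
axes
 [[-0.     0.305  0.952]
 [-0.001  0.952 -0.305]
 [-1.    -0.001 -0.   ]]
```

All keys are required.

Emit:
{"method": "drive_tool", "body": {"series": [{"x":1,"y":-22.9,"z":18.7,"ax":13.57,"ay":0,"az":0},{"x":1,"y":-22.9,"z":18.7,"ax":13.57,"ay":0,"az":0},{"x":1,"y":-22.9,"z":18.7,"ax":13.57,"ay":0,"az":0},{"x":1,"y":-22.9,"z":18.7,"ax":13.57,"ay":0,"az":0},{"x":1,"y":-22.9,"z":18.7,"ax":13.57,"ay":0,"az":0}], "hand": 0.85}}

```text
time: 0.67
tool_pos: [0.2669, 0.3998, 0.2239]
tool_rot: [0.63, 0.32, 0.63, -0.32]
contact_force: [1.0, -0.2, 0.4]
gripper_width: 0.849
```

```bash
python3 -c "
from h import *
go(.46,-.093,.12)"
```

```text
t 0.67 pos [0.2669 0.3998 0.2239] shift [ 4.16 -5.39 20.47] turnA [ 6.35  0.   -0.  ] turnB [-29.65   0.     0.  ] F [ 1.  -0.2  0.4] w 0.849
axes
 [[ 0.     0.808  0.59 ]
 [-0.     0.59  -0.808]
 [-1.    -0.     0.   ]]
```

Emit:
{"method": "drive_tool", "body": {"series": [{"x":1,"y":-5.4,"z":20.5,"ax":6.35,"ay":0,"az":0},{"x":1,"y":-5.4,"z":20.5,"ax":6.35,"ay":0,"az":0},{"x":1,"y":-5.4,"z":20.5,"ax":6.35,"ay":0,"az":0},{"x":1,"y":-5.4,"z":20.5,"ax":6.35,"ay":0,"az":0},{"x":1,"y":-5.4,"z":20.5,"ax":6.35,"ay":0,"az":0}]}}

```text
time: 1.08
tool_pos: [0.3438, 0.2063, 0.2145]
tool_rot: [0.519, 0.481, 0.519, -0.48]
contact_force: [0.5, -0.9, -0.6]
gripper_width: 0.851
```

```bash
python3 -c "
from h import *
go(.46,-.093,.12)"
```

```text
t 1.08 pos [0.3438 0.2063 0.2145] shift [ 3.78  3.7  12.3 ] turnA [ 0.01 -0.   -0.01] turnB [-3.599e+01  2.000e-02 -1.000e-02] F [ 0.5 -0.9 -0.6] w 0.851
axes
 [[ 0.001  0.997  0.077]
 [ 0.     0.077 -0.997]
 [-1.     0.001 -0.   ]]
```

Emit:
{"method": "drive_tool", "body": {"series": [{"x":2,"y":3.7,"z":12.3,"ax":0,"ay":0,"az":0},{"x":2,"y":3.7,"z":12.3,"ax":0,"ay":0,"az":0},{"x":2,"y":3.7,"z":12.3,"ax":0,"ay":0,"az":0},{"x":2,"y":3.7,"z":12.3,"ax":0,"ay":0,"az":0},{"x":2,"y":3.7,"z":12.3,"ax":0,"ay":0,"az":0}]}}

```text
time: 1.5
tool_pos: [0.4192, 0.0144, 0.1824]
tool_rot: [0.52, 0.48, 0.52, -0.479]
contact_force: [0.5, -0.1, 0.7]
gripper_width: 0.851
```

```bash
python3 -c "
from h import *
go(.46,-.093,.12)"
```

```text
t 1.5 pos [0.4192 0.0144 0.1824] shift [2.5  1.28 4.41] turnA [ 0.05  0.   -0.02] turnB [-3.595e+01  2.000e-02  0.000e+00] F [ 0.5 -0.1  0.7] w 0.851
axes
 [[ 0.001  0.997  0.081]
 [-0.     0.081 -0.997]
 [-1.     0.001  0.   ]]
```

Emit:
{"method": "drive_tool", "body": {"series": [{"x":2.5,"y":1.28,"z":4.41,"ax":0,"ay":0,"az":0},{"x":2.5,"y":1.28,"z":4.41,"ax":0,"ay":0,"az":0},{"x":2.5,"y":1.28,"z":4.41,"ax":0,"ay":0,"az":0},{"x":2.5,"y":1.28,"z":4.41,"ax":0,"ay":0,"az":0},{"x":2.5,"y":1.28,"z":4.41,"ax":0,"ay":0,"az":0}]}}

```text
time: 1.92
tool_pos: [0.4588, -0.0921, 0.1179]
tool_rot: [0.518, 0.479, 0.521, -0.481]
contact_force: [0.8, 0.7, 0.3]
gripper_width: 0.851
```

```bash
python3 -c "
from h import *
go(.46,-.093,.006)
f=cams.grab_frame('wrist');cv2.imwrite('pics/w1.png',f['img']);print(f['camera_matrix'],f['cam_to_world'])"
```

```text
t 1.92 pos [ 0.4588 -0.0921  0.1179] shift [4.48 0.06 0.05] turnA [ 0.01 -0.02  0.05] turnB [-3.599e+01 -7.000e-02 -3.000e-02] F [0.8 0.7 0.3] w 0.851
axes
 [[-0.004  0.997  0.078]
 [ 0.002  0.078 -0.997]
 [-1.    -0.004 -0.002]]
[[309.70691629   0.         321.64252127]
 [  0.         309.70691629 199.71686918]
 [  0.           0.           1.        ]] [[ 0.99701071  0.07484779  0.01916931  0.45406777]
 [ 0.0771655  -0.9521181  -0.29583205 -0.01713893]
 [-0.00389093  0.29642693 -0.95504761  0.2606026 ]
 [ 0.          0.          0.          1.        ]]
```

View pics/w1.png

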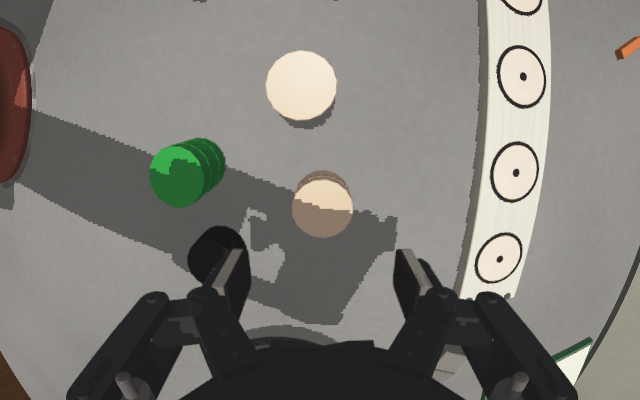

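```bash
cat >> h.py <<'E'
def fray(f,u,v,z):
    K=f["camera_matrix"];T=f["cam_to_world"]
    a=(u-K[0,2])/K[0,0];b=(v-K[1,2])/K[1,1];r=np.hypot(a,b)
    d=T[:3,:3]@np.array([a/r*np.sin(r),b/r*np.sin(r),np.cos(r)]);o=T[:3,3]
    return (o+d*(z-o[2])/d[2]).round(4)
E
python3 -c "
from h import *
go(.46,-.093,.006)
f=cams.grab_frame('wrist');cv2.imwrite('pics/w2.png',f['img']);
crop(f['img'],270,30,370,250,3,'w2c.png')
crop(f['img'],470,30,560,290,2.3,'w2d.png')
for u,v,z in[(322,207.5,.036),(301,86,.054),(499,259,.018),(515.5,172,.018),(522.5,76,.018)]:print(fray(f,u,v,z))
"
```

```text
t 1.97 pos [ 0.4593 -0.091   0.1193] shift [4.53 0.03 0.09] turnA [ 0.03 -0.02  0.02] turnB [-3.597e+01 -3.000e-02 -2.000e-02] F [-0.4  0.4 -0.6] w 0.852
axes
 [[-0.002  0.997  0.08 ]
 [ 0.001  0.08  -0.997]
 [-1.    -0.002 -0.001]]
[ 0.46   -0.0923  0.036 ]
[ 0.4391 -0.0034  0.054 ]
[ 0.643  -0.1399  0.018 ]
[ 0.6361 -0.0507  0.018 ]
[0.6291 0.0378 0.018 ]
```

View pics/w2c.png

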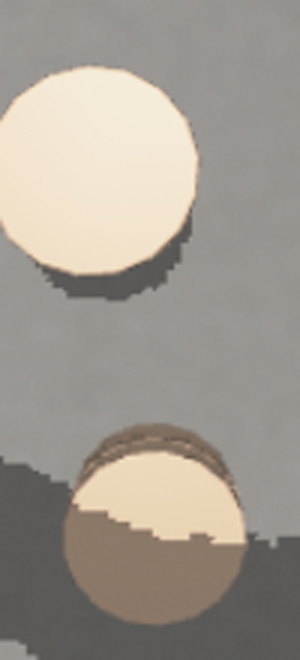

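Emit:
{"method": "drive_tool", "body": {"series": [{"x":1.6,"y":0.03,"z":0.07,"ax":0,"ay":0,"az":0},{"x":3.0,"y":0.03,"z":0.07,"ax":0,"ay":0,"az":0},{"x":4.0,"y":0.03,"z":0.07,"ax":0,"ay":0,"az":0},{"x":4.5,"y":0.03,"z":0.07,"ax":0,"ay":0,"az":0},{"x":4.5,"y":0.03,"z":0.07,"ax":0,"ay":0,"az":0}]}}

```text
time: 2.43
tool_pos: [0.4584, -0.0901, 0.0052]
tool_rot: [0.519, 0.478, 0.522, -0.479]
contact_force: [-0.2, 0.8, 0.1]
gripper_width: 0.848
```

```bash
python3 -c "
from h import *
go(.46,-.093,.006)
f=cams.grab_frame('wrist');cv2.imwrite('pics/w3.png',f['img'])"
```

```text
t 2.43 pos [ 0.4584 -0.0901  0.0052] shift [-0.03  0.05  0.12] turnA [ 0.08 -0.03  0.05] turnB [-35.92  -0.08  -0.04] F [-0.2  0.8  0.1] w 0.848
axes
 [[-0.005  0.996  0.084]
 [ 0.002  0.084 -0.996]
 [-1.    -0.004 -0.002]]
```

View pics/w3.png

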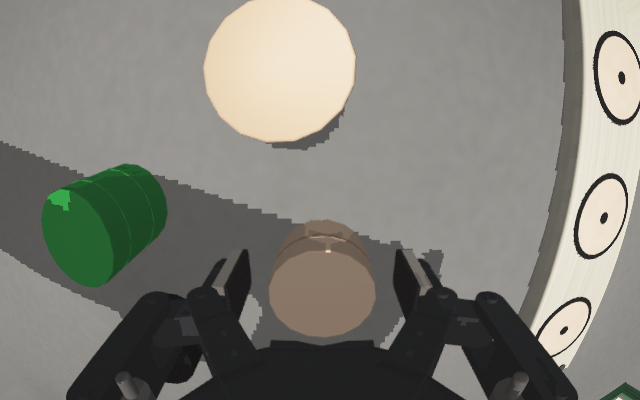

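Emit:
{"method": "drive_tool", "body": {"series": [{"x":0,"y":0.04,"z":0.1,"ax":0,"ay":0,"az":0},{"x":0,"y":0.04,"z":0.1,"ax":0,"ay":0,"az":0}]}}

```text
time: 2.65
tool_pos: [0.464, -0.0952, 0.0099]
tool_rot: [0.522, 0.479, 0.519, -0.478]
contact_force: [-0.1, -0.7, -1.0]
gripper_width: 0.85
```

Emit:
{"method": "drive_tool", "body": {"series": [{"x":0,"y":0,"z":0,"ax":0,"ay":0,"az":0},{"x":0,"y":0,"z":0,"ax":0,"ay":0,"az":0},{"x":0,"y":0,"z":0,"ax":0,"ay":0,"az":0},{"x":0,"y":0,"z":0,"ax":0,"ay":0,"az":0},{"x":0,"y":0,"z":0,"ax":0,"ay":0,"az":0}], "hand": 0}}

```text
time: 3.07
tool_pos: [0.4629, -0.0953, 0.0092]
tool_rot: [0.521, 0.479, 0.519, -0.479]
contact_force: [-3.2, -0.2, 7.3]
gripper_width: 0.548
```

```bash
python3 -c "
from h import *
go(.6413,-.1386,.09)
f=cams.grab_frame('wrist');cv2.imwrite('pics/w4.png',f['img'])"
```

```text
t 3.07 pos [ 0.4629 -0.0953  0.0092] shift [-3.22  6.97  2.31] turnA [ 0.06  0.01 -0.02] turnB [-3.594e+01  3.000e-02  2.000e-02] F [-3.2 -0.2  7.3] w 0.548
axes
 [[ 0.002  0.997  0.082]
 [-0.001  0.082 -0.997]
 [-1.     0.002  0.001]]
```

View pics/w4.png

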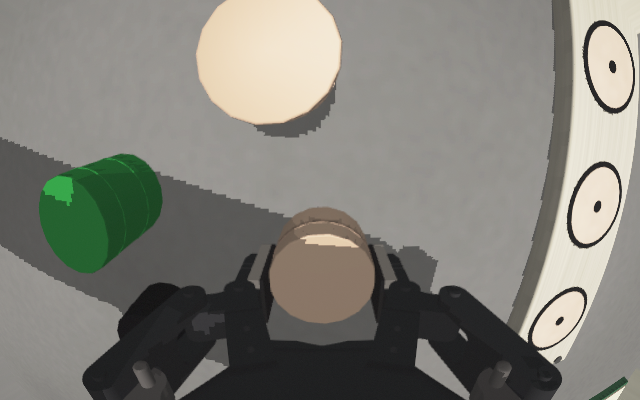

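Emit:
{"method": "drive_tool", "body": {"series": [{"x":-1,"y":0,"z":0,"ax":0,"ay":0,"az":0},{"x":-2,"y":0,"z":0,"ax":0,"ay":0,"az":0},{"x":-3,"y":0,"z":0,"ax":0,"ay":0,"az":0},{"x":-3.2,"y":2,"z":0.7,"ax":0,"ay":0,"az":0},{"x":-3.2,"y":3.5,"z":1.2,"ax":0,"ay":0,"az":0}]}}

```text
time: 3.53
tool_pos: [0.5437, -0.1157, 0.0911]
tool_rot: [0.522, 0.48, 0.518, -0.478]
contact_force: [0.5, 0.1, -0.7]
gripper_width: 0.543
```

```bash
python3 -c "
from h import *
go(.6413,-.1386,.085)"
```

```text
t 3.53 pos [ 0.5437 -0.1157  0.0911] shift [0.27 3.81 1.23] turnA [ 0.05  0.03 -0.07] turnB [-35.95   0.12   0.05] F [ 0.5  0.1 -0.7] w 0.543
axes
 [[ 0.007  0.997  0.081]
 [-0.002  0.082 -0.997]
 [-1.     0.007  0.003]]
```

Emit:
{"method": "drive_tool", "body": {"series": [{"x":0,"y":1.5,"z":0.5,"ax":0,"ay":0,"az":0},{"x":0,"y":2.9,"z":0.9,"ax":0,"ay":0,"az":0},{"x":0,"y":3.8,"z":1.2,"ax":0,"ay":0,"az":0},{"x":0,"y":3.8,"z":1.2,"ax":0,"ay":0,"az":0},{"x":0,"y":3.8,"z":1.2,"ax":0,"ay":0,"az":0}]}}

```text
time: 3.95
tool_pos: [0.6399, -0.1376, 0.0866]
tool_rot: [0.52, 0.479, 0.52, -0.479]
contact_force: [0.7, 0.5, -2.1]
gripper_width: 0.543
```

Emit:
{"method": "drive_tool", "body": {"series": [{"x":0,"y":0,"z":0,"ax":0,"ay":0,"az":0},{"x":0,"y":0,"z":0,"ax":0,"ay":0,"az":0}]}}

```text
time: 4.12
tool_pos: [0.6382, -0.1371, 0.0866]
tool_rot: [0.519, 0.479, 0.521, -0.479]
contact_force: [0.1, -1.1, -2.1]
gripper_width: 0.545
```

```bash
python3 -c "
from h import *
go(.6413,-.1386,.027)
f=cams.grab_frame('wrist');cv2.imwrite('pics/w5.png',f['img'])
go(.6413,-.1386,.027)
f=cams.grab_frame('top');crop(f['img'],320,100,440,200,6,'t5.png')
go(.6413,-.1386,.027)
"
```

```text
t 4.12 pos [ 0.6382 -0.1371  0.0866] shift [2.39 0.12 0.07] turnA [ 0.05 -0.01  0.02] turnB [-3.595e+01 -3.000e-02 -1.000e-02] F [ 0.1 -1.1 -2.1] w 0.545
axes
 [[-0.002  0.997  0.082]
 [ 0.001  0.082 -0.997]
 [-1.    -0.001 -0.001]]
t 4.17 pos [ 0.6383 -0.1371  0.0869] shift [2.4  0.12 0.07] turnA [ 0.05 -0.01  0.01] turnB [-3.595e+01 -2.000e-02 -1.000e-02] F [-0.1 -0.2 -2.2] w 0.543
axes
 [[-0.001  0.997  0.082]
 [ 0.     0.082 -0.997]
 [-1.    -0.001 -0.   ]]
t 4.22 pos [ 0.6385 -0.1371  0.0871] shift [2.4  0.11 0.07] turnA [ 0.05 -0.    0.01] turnB [-3.595e+01 -1.000e-02 -1.000e-02] F [-0.5  0.1 -2.4] w 0.541
axes
 [[-0.001  0.997  0.082]
 [ 0.     0.082 -0.997]
 [-1.    -0.001 -0.   ]]
```

View pics/w5.png

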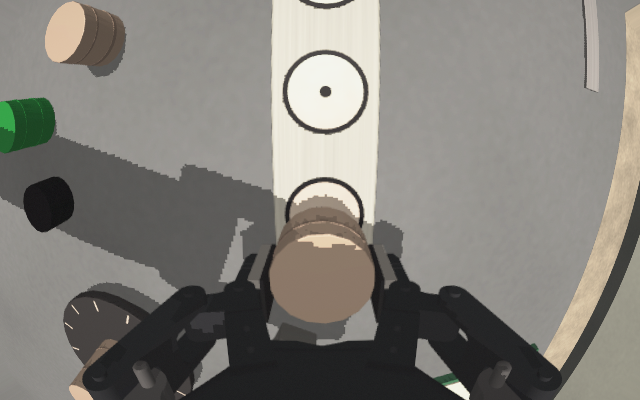

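View pics/t5.png

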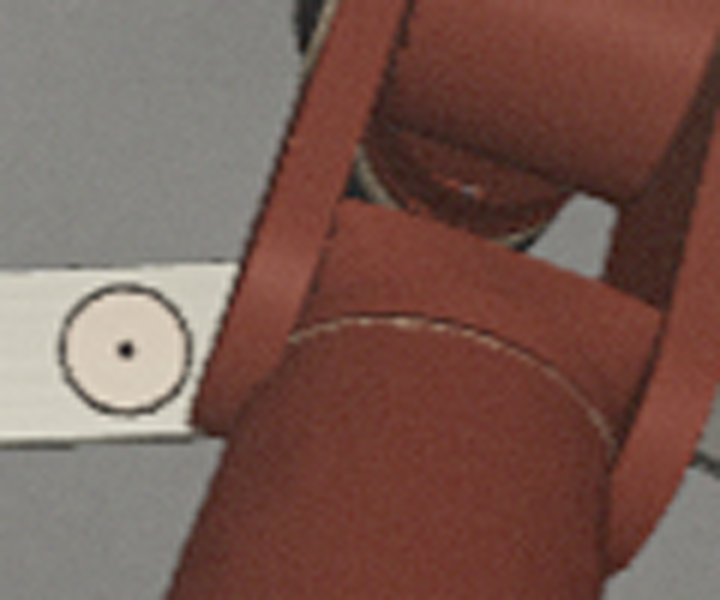

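```bash
python3 -c "
from h import *
f=cams.grab_frame('wrist');crop(f['img'],250,30,400,340,2,'w6.png')
for u,v,z in[(322,278,.1137),(325.5,91.5,.018)]:print(fray(f,u,v,z))
go(.6413,-.1386,.027)
"
```

```text
[ 0.6389 -0.1337  0.1137]
[ 0.6346 -0.052   0.018 ]
t 4.27 pos [ 0.6387 -0.1372  0.0872] shift [2.41 0.1  0.06] turnA [ 0.05 -0.    0.  ] turnB [-3.595e+01 -1.000e-02 -0.000e+00] F [-1.   0.3 -2.2] w 0.541
axes
 [[-0.     0.997  0.082]
 [ 0.     0.082 -0.997]
 [-1.    -0.    -0.   ]]
```

View pics/w6.png

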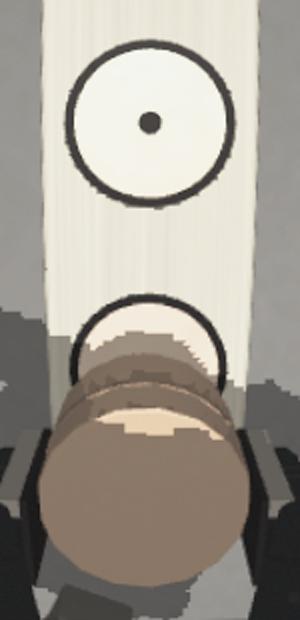

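Emit:
{"method": "drive_tool", "body": {"series": [{"x":1,"y":0.09,"z":0.18,"ax":0,"ay":0,"az":0},{"x":1.8,"y":0.09,"z":0.18,"ax":0,"ay":0,"az":0},{"x":2.2,"y":0.09,"z":0.18,"ax":0,"ay":0,"az":0},{"x":2.2,"y":0.09,"z":0.18,"ax":0,"ay":0,"az":0},{"x":2.2,"y":0.09,"z":0.18,"ax":0,"ay":0,"az":0}]}}

```text
time: 4.68
tool_pos: [0.6415, -0.1415, 0.0318]
tool_rot: [0.52, 0.479, 0.521, -0.479]
contact_force: [0.9, 0.5, -1.7]
gripper_width: 0.543
```

Emit:
{"method": "drive_tool", "body": {"series": [{"x":0,"y":0,"z":0,"ax":0,"ay":0,"az":0},{"x":0,"y":0,"z":0,"ax":0,"ay":0,"az":0}]}}

```text
time: 4.85
tool_pos: [0.6434, -0.1421, 0.0341]
tool_rot: [0.521, 0.48, 0.519, -0.479]
contact_force: [0.9, 0.2, -2.0]
gripper_width: 0.539
```

```bash
python3 -c "
from h import *
go(.6413,-.1415,.027)
f=cams.grab_frame('wrist');cv2.imwrite('pics/w7.png',f['img'])
go(.6413,-.1415,.027)
f=cams.grab_frame('scene');crop(f['img'],250,220,400,340,5,'s7.png')
go(.6413,-.1415,.027)
"
```

```text
t 4.85 pos [ 0.6434 -0.1421  0.0341] shift [ 0.28 -0.08 -0.03] turnA [ 0.06  0.01 -0.03] turnB [-3.594e+01  5.000e-02  2.000e-02] F [ 0.9  0.2 -2. ] w 0.539
axes
 [[ 0.003  0.997  0.082]
 [-0.001  0.082 -0.997]
 [-1.     0.003  0.001]]
t 4.9 pos [ 0.6434 -0.1421  0.0341] shift [ 0.28 -0.08 -0.03] turnA [ 0.06  0.01 -0.03] turnB [-3.594e+01  5.000e-02  2.000e-02] F [-0.6 -0.2 -1.9] w 0.54
axes
 [[ 0.003  0.997  0.082]
 [-0.001  0.082 -0.997]
 [-1.     0.003  0.001]]
t 4.95 pos [ 0.6432 -0.1421  0.0338] shift [ 0.27 -0.07 -0.03] turnA [ 0.06  0.01 -0.03] turnB [-3.594e+01  4.000e-02  2.000e-02] F [-0.5  0.4 -0.7] w 0.544
axes
 [[ 0.002  0.997  0.082]
 [-0.001  0.082 -0.997]
 [-1.     0.002  0.001]]
```

View pics/s7.png

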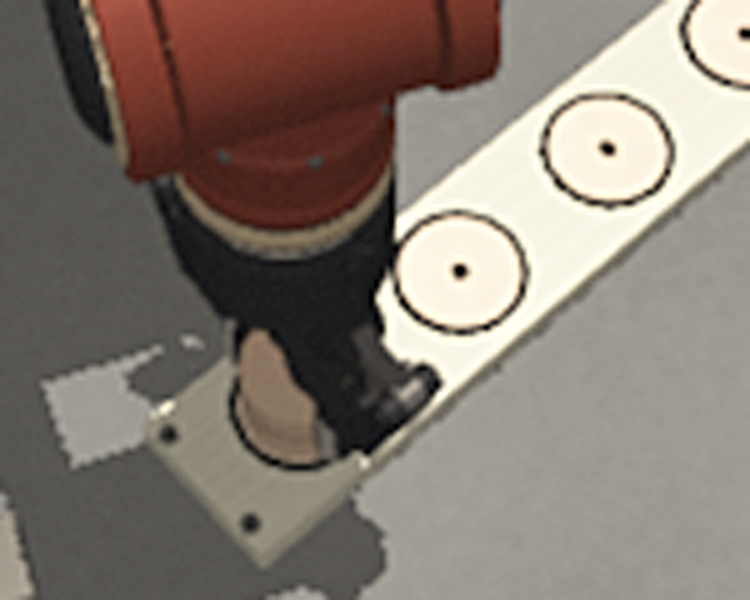

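View pics/w7.png

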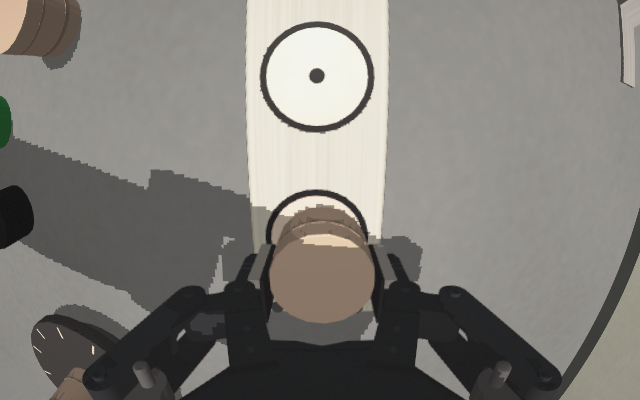

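Emit:
{"method": "drive_tool", "body": {"series": [{"x":0.1,"y":-0.05,"z":-0.03,"ax":0,"ay":0,"az":0},{"x":0.2,"y":-0.05,"z":-0.03,"ax":0,"ay":0,"az":0},{"x":0.25,"y":-0.05,"z":-0.03,"ax":0,"ay":0,"az":0},{"x":0.25,"y":-0.05,"z":-0.03,"ax":0,"ay":0,"az":0},{"x":0.25,"y":-0.05,"z":-0.03,"ax":0,"ay":0,"az":0}]}}

```text
time: 5.37
tool_pos: [0.6413, -0.1412, 0.0273]
tool_rot: [0.52, 0.479, 0.52, -0.479]
contact_force: [-2.2, 1.7, 4.4]
gripper_width: 0.547
```

Emit:
{"method": "drive_tool", "body": {"series": [{"x":0,"y":0,"z":0,"ax":0,"ay":0,"az":0},{"x":0,"y":0,"z":0,"ax":0,"ay":0,"az":0},{"x":0,"y":0,"z":0,"ax":0,"ay":0,"az":0}]}}

```text
time: 5.62
tool_pos: [0.6412, -0.1412, 0.0272]
tool_rot: [0.52, 0.479, 0.52, -0.479]
contact_force: [-3.0, -0.1, 5.4]
gripper_width: 0.541
```

```bash
python3 -c "
from h import *
f=cams.grab_frame('wrist');cv2.imwrite('pics/w8.png',f['img'])
go(.6413,-.1415,.027)
"
```

```text
t 5.67 pos [ 0.6413 -0.1412  0.0273] shift [0.01 0.   0.01] turnA [ 0.06  0.   -0.  ] turnB [-3.594e+01  1.000e-02  0.000e+00] F [-3.   1.3  4.4] w 0.539
axes
 [[ 0.     0.997  0.082]
 [-0.     0.082 -0.997]
 [-1.     0.     0.   ]]
```

View pics/w8.png

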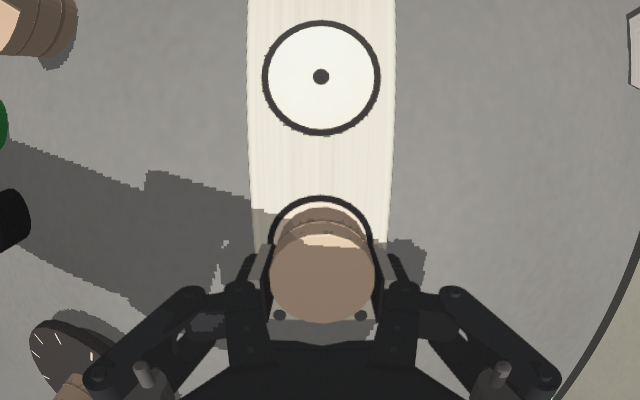

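Emit:
{"method": "drive_tool", "body": {"series": [{"x":0,"y":0,"z":0,"ax":0,"ay":0,"az":0},{"x":0,"y":0,"z":0,"ax":0,"ay":0,"az":0},{"x":0,"y":0,"z":0,"ax":0,"ay":0,"az":0},{"x":0,"y":0,"z":0,"ax":0,"ay":0,"az":0}], "hand": 0.85}}

```text
time: 6.0
tool_pos: [0.6409, -0.1411, 0.0257]
tool_rot: [0.52, 0.479, 0.52, -0.479]
contact_force: [-0.1, 0.1, 0.1]
gripper_width: 0.85
```

Emit:
{"method": "drive_tool", "body": {"series": [{"x":-0.8,"y":0,"z":0,"ax":0,"ay":0,"az":0},{"x":-2,"y":0,"z":0,"ax":0,"ay":0,"az":0},{"x":-3.5,"y":0,"z":0,"ax":0,"ay":0,"az":0},{"x":-3.7,"y":-1.5,"z":-0.8,"ax":0,"ay":0,"az":0},{"x":-3.7,"y":-3.0,"z":-1.6,"ax":0,"ay":0,"az":0}]}}

```text
time: 6.42
tool_pos: [0.5679, -0.1095, 0.1235]
tool_rot: [0.523, 0.481, 0.517, -0.478]
contact_force: [-0.6, 0.7, 0.3]
gripper_width: 0.851
```

```bash
python3 -c "
from h import *
go(.4391,-.003,.12)
f=cams.grab_frame('wrist');cv2.imwrite('pics/w9.png',f['img'])
"
```

```text
t 6.42 pos [ 0.5679 -0.1095  0.1235] shift [ 0.08 -4.79 -4.66] turnA [ 0.05  0.04 -0.1 ] turnB [-35.95   0.16   0.07] F [-0.6  0.7  0.3] w 0.851
axes
 [[ 0.009  0.997  0.081]
 [-0.003  0.081 -0.997]
 [-1.     0.009  0.004]]
```

View pics/w9.png

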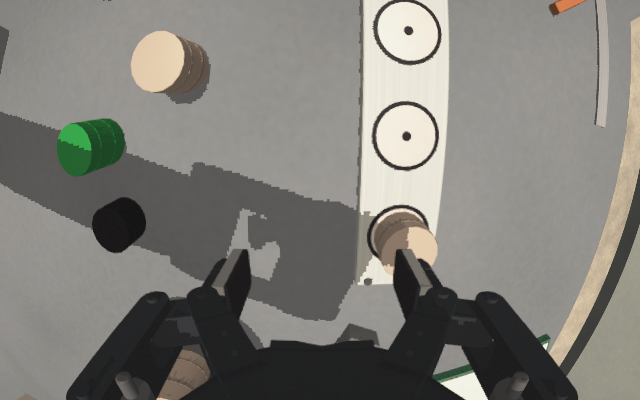

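Emit:
{"method": "drive_tool", "body": {"series": [{"x":0.1,"y":-1.2,"z":-1.2,"ax":0,"ay":0,"az":0},{"x":0.1,"y":-2.3,"z":-2.3,"ax":0,"ay":0,"az":0},{"x":0.1,"y":-3.4,"z":-3.4,"ax":0,"ay":0,"az":0},{"x":0.1,"y":-4.4,"z":-4.3,"ax":0,"ay":0,"az":0},{"x":0.1,"y":-4.8,"z":-4.65,"ax":0,"ay":0,"az":0}]}}

```text
time: 6.88
tool_pos: [0.4322, -0.0, 0.1144]
tool_rot: [0.519, 0.478, 0.521, -0.479]
contact_force: [0.2, -0.4, -0.1]
gripper_width: 0.85
```

Emit:
{"method": "drive_tool", "body": {"series": [{"x":0,"y":0,"z":0,"ax":0,"ay":0,"az":0},{"x":0,"y":0,"z":0,"ax":0,"ay":0,"az":0},{"x":0,"y":0,"z":0,"ax":0,"ay":0,"az":0},{"x":0,"y":0,"z":0,"ax":0,"ay":0,"az":0}]}}

```text
time: 7.22
tool_pos: [0.4366, -0.0028, 0.1163]
tool_rot: [0.52, 0.479, 0.52, -0.479]
contact_force: [-0.9, -0.6, -0.2]
gripper_width: 0.846
```

```bash
python3 -c "
from h import *
f=cams.grab_frame('wrist');cv2.imwrite('pics/w10.png',f['img'])
go(.4391,-.003,.012)
f=cams.grab_frame('scene');crop(f['img'],250,220,400,340,5,'s10.png')
go(.4391,-.003,.012)
"
```

```text
t 7.27 pos [ 0.4365 -0.0028  0.1162] shift [4.17 0.1  0.01] turnA [ 0.04  0.   -0.  ] turnB [-35.96   0.     0.  ] F [ 0.2  0.4 -0.2] w 0.85
axes
 [[ 0.     0.997  0.081]
 [-0.     0.081 -0.997]
 [-1.     0.     0.   ]]
t 7.32 pos [ 0.4363 -0.0028  0.1161] shift [4.16 0.11 0.02] turnA [0.04 0.   0.  ] turnB [-35.96  -0.     0.  ] F [ 0.   0.5 -0.4] w 0.848
axes
 [[-0.     0.997  0.081]
 [-0.     0.081 -0.997]
 [-1.    -0.     0.   ]]
```

View pics/s10.png

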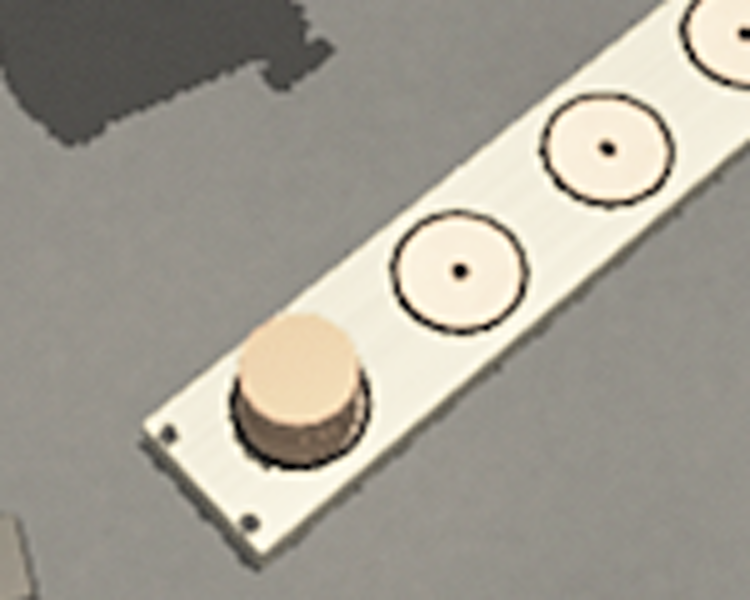

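View pics/w10.png

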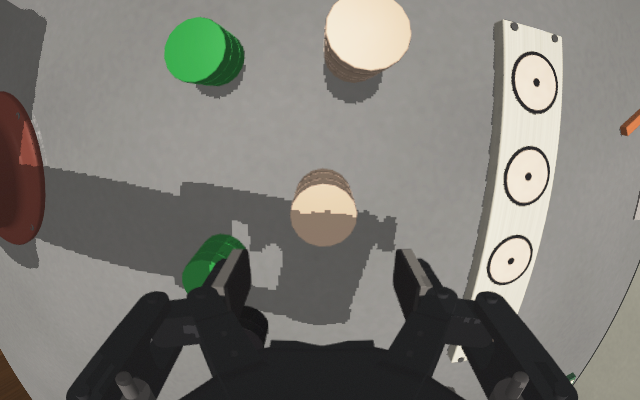

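```bash
python3 -c "
from h import *
f=cams.grab_frame('wrist')
for u,v,z in[(323.5,214,.054),(368,34,.09),(511,261,.018),(528,176.5,.018),(536.5,82.5,.018)]:print(fray(f,u,v,z))
go(.4391,-.003,.012)
s=cams.grab_frame('scene')
print(ray(s,(298.5+.5)/5-.5+250,(370+.5)/5-.5+220,.054))
"
```

```text
[ 0.438  -0.0017  0.054 ]
[0.4524 0.1148 0.09  ]
[ 0.6348 -0.0525  0.018 ]
[0.6276 0.0356 0.018 ]
[0.6214 0.1235 0.018 ]
t 7.37 pos [ 0.4362 -0.0027  0.116 ] shift [4.16 0.12 0.02] turnA [ 0.04 -0.    0.  ] turnB [-3.596e+01 -1.000e-02 -0.000e+00] F [-0.3 -1.3  0.3] w 0.852
axes
 [[-0.     0.997  0.081]
 [ 0.     0.081 -0.997]
 [-1.    -0.    -0.   ]]
[ 0.64273499 -0.14052185  0.054     ]
```

Emit:
{"method": "drive_tool", "body": {"series": [{"x":1.2,"y":0.09,"z":0,"ax":0,"ay":0,"az":0},{"x":2.4,"y":0.09,"z":0,"ax":0,"ay":0,"az":0},{"x":3.4,"y":0.09,"z":0,"ax":0,"ay":0,"az":0},{"x":4,"y":0.09,"z":0,"ax":0,"ay":0,"az":0},{"x":4.1,"y":0.09,"z":0,"ax":0,"ay":0,"az":0}]}}

```text
time: 7.83
tool_pos: [0.435, -0.0017, 0.0099]
tool_rot: [0.518, 0.478, 0.522, -0.481]
contact_force: [-0.3, -0.7, -0.8]
gripper_width: 0.848
```

Emit:
{"method": "drive_tool", "body": {"series": [{"x":0,"y":0,"z":0,"ax":0,"ay":0,"az":0},{"x":0,"y":0,"z":0,"ax":0,"ay":0,"az":0},{"x":0,"y":0,"z":0,"ax":0,"ay":0,"az":0},{"x":0,"y":0,"z":0,"ax":0,"ay":0,"az":0}]}}

```text
time: 8.17
tool_pos: [0.4393, -0.0022, 0.0151]
tool_rot: [0.521, 0.48, 0.519, -0.479]
contact_force: [0.0, -0.4, 0.1]
gripper_width: 0.842
```

```bash
python3 -c "
from h import *
f=cams.grab_frame('wrist');cv2.imwrite('pics/w11.png',f['img'])
go(.4388,-.0027,.012)
f=cams.grab_frame('top');crop(f['img'],320,120,400,180,8,'t11.png')
"
```

```text
t 8.22 pos [ 0.439  -0.0022  0.0149] shift [ 0.11 -0.01  0.02] turnA [ 0.05  0.01 -0.03] turnB [-3.594e+01  5.000e-02  1.000e-02] F [-0.7  0.6 -1. ] w 0.851
axes
 [[ 0.003  0.997  0.082]
 [-0.001  0.082 -0.997]
 [-1.     0.003  0.001]]
```

View pics/w11.png

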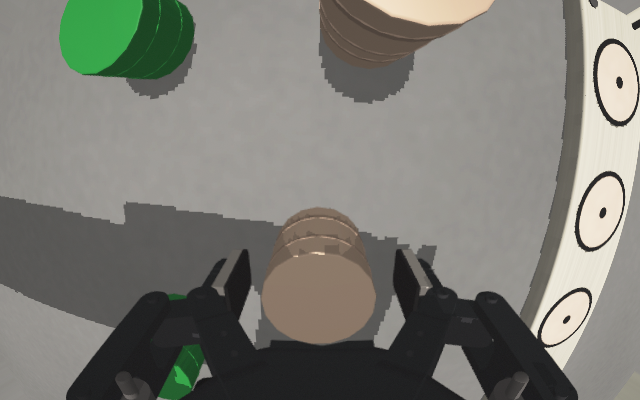

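View pics/t11.png

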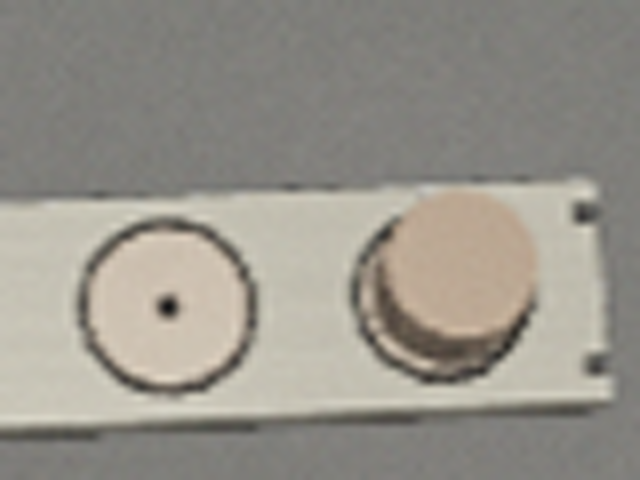

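Emit:
{"method": "drive_tool", "body": {"series": [{"x":0,"y":0,"z":0,"ax":0,"ay":0,"az":0},{"x":0,"y":0,"z":0,"ax":0,"ay":0,"az":0},{"x":0,"y":0,"z":0,"ax":0,"ay":0,"az":0},{"x":0,"y":0,"z":0,"ax":0,"ay":0,"az":0},{"x":0,"y":0,"z":0,"ax":0,"ay":0,"az":0}], "hand": 0}}

```text
time: 8.68
tool_pos: [0.4382, -0.0021, 0.0141]
tool_rot: [0.52, 0.479, 0.52, -0.479]
contact_force: [-2.5, -0.2, 5.6]
gripper_width: 0.55
```

```bash
python3 -c "
from h import *
t=cams.grab_frame('top')
print(ray(t,459.5/8-.5+320,265.5/8-.5+120,.054),ray(t,(168.5)/8-.5+320,306.5/8-.5+120,.018))
f=cams.grab_frame('wrist');cv2.imwrite('pics/w12.png',f['img']);crop(f['img'],250,190,400,350,4,'w12c.png')
print(fray(f,318,292,.054))
go(.6344,-.051,.09)
"
```

```text
[ 0.64112194 -0.13685422  0.054     ] [ 0.6345332  -0.04967084  0.018     ]
[0.4368 0.0029 0.054 ]
t 8.78 pos [ 0.4382 -0.002   0.0141] shift [-3.03  7.66  2.59] turnA [ 0.06  0.   -0.  ] turnB [-3.594e+01  1.000e-02  0.000e+00] F [-2.7  1.   5. ] w 0.553
axes
 [[ 0.     0.997  0.082]
 [-0.     0.082 -0.997]
 [-1.     0.     0.   ]]
```

View pics/w12c.png

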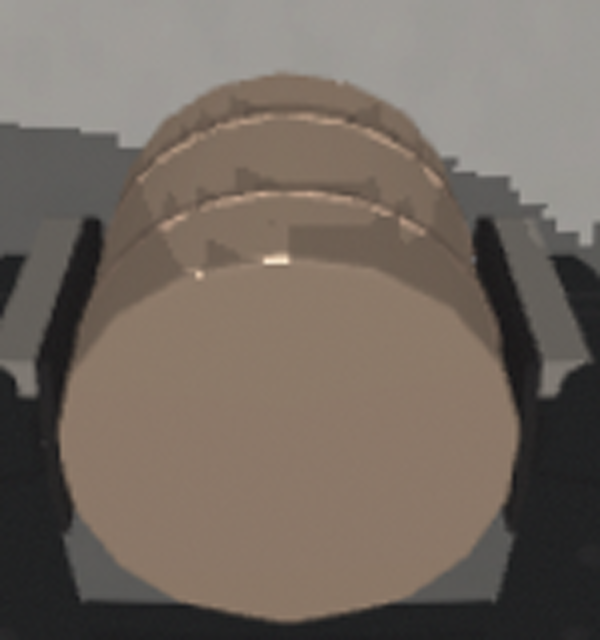

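Emit:
{"method": "drive_tool", "body": {"series": [{"x":-0.9,"y":0,"z":0,"ax":0,"ay":0,"az":0},{"x":-2,"y":0,"z":0,"ax":0,"ay":0,"az":0},{"x":-3,"y":0.3,"z":0.1,"ax":0,"ay":0,"az":0},{"x":-3.2,"y":1.7,"z":0.6,"ax":0,"ay":0,"az":0},{"x":-3.2,"y":3.1,"z":1.1,"ax":0,"ay":0,"az":0}]}}

```text
time: 9.2
tool_pos: [0.5192, -0.0232, 0.0962]
tool_rot: [0.522, 0.48, 0.518, -0.478]
contact_force: [0.6, 0.7, -2.2]
gripper_width: 0.548
```

```bash
python3 -c "
from h import *
go(.6344,-.0515,.09)
"
```

```text
t 9.2 pos [ 0.5192 -0.0232  0.0962] shift [0.28 4.5  1.51] turnA [ 0.06  0.02 -0.07] turnB [-3.594e+01  1.000e-01  3.000e-02] F [ 0.6  0.7 -2.2] w 0.548
axes
 [[ 0.006  0.997  0.082]
 [-0.001  0.082 -0.997]
 [-1.     0.006  0.001]]
```

Emit:
{"method": "drive_tool", "body": {"series": [{"x":0.1,"y":1.4,"z":0.5,"ax":0,"ay":0,"az":0},{"x":0.1,"y":2.8,"z":1.0,"ax":0,"ay":0,"az":0},{"x":0.1,"y":3.9,"z":1.3,"ax":0,"ay":0,"az":0},{"x":0.1,"y":4.4,"z":1.5,"ax":0,"ay":0,"az":0},{"x":0.1,"y":4.5,"z":1.5,"ax":0,"ay":0,"az":0}]}}

```text
time: 9.62
tool_pos: [0.6341, -0.0521, 0.0897]
tool_rot: [0.52, 0.479, 0.52, -0.479]
contact_force: [-0.9, -0.6, -2.4]
gripper_width: 0.55
```

Emit:
{"method": "drive_tool", "body": {"series": [{"x":0,"y":0,"z":0,"ax":0,"ay":0,"az":0},{"x":0,"y":0,"z":0,"ax":0,"ay":0,"az":0},{"x":0,"y":0,"z":0,"ax":0,"ay":0,"az":0},{"x":0,"y":0,"z":0,"ax":0,"ay":0,"az":0},{"x":0,"y":0,"z":0,"ax":0,"ay":0,"az":0}]}}

```text
time: 10.03
tool_pos: [0.6317, -0.0509, 0.091]
tool_rot: [0.52, 0.479, 0.52, -0.479]
contact_force: [-0.6, 0.1, -2.5]
gripper_width: 0.549
```

```bash
python3 -c "
from h import *
f=cams.grab_frame('wrist');cv2.imwrite('pics/w13.png',f['img'])
p=sensors.state()['tool_pos']
print(fray(f,322.3,299.5,p[2]+.04),p)
go(.6344,-.0515,.032)
"
```

```text
[ 0.6323 -0.0494  0.1311] [ 0.63193203 -0.0509692   0.09108452]
t 10.08 pos [ 0.6319 -0.051   0.0911] shift [2.36 0.1  0.03] turnA [ 0.06 -0.   -0.  ] turnB [-35.94   0.    -0.  ] F [-0.4  0.5 -2.6] w 0.548
axes
 [[ 0.     0.997  0.082]
 [ 0.     0.082 -0.997]
 [-1.     0.    -0.   ]]
```

View pics/w13.png

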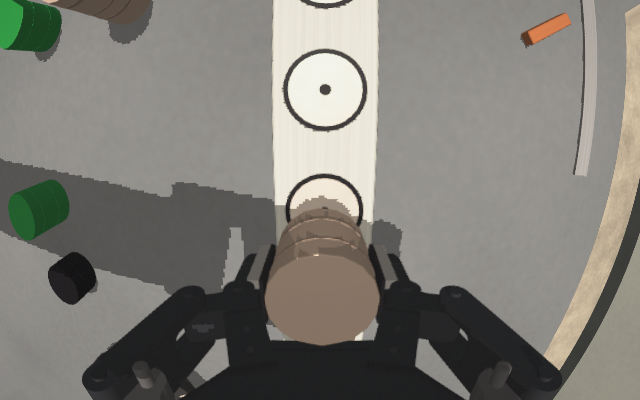

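Emit:
{"method": "drive_tool", "body": {"series": [{"x":0.8,"y":0.08,"z":0.01,"ax":0,"ay":0,"az":0},{"x":1.5,"y":0.08,"z":0.01,"ax":0,"ay":0,"az":0},{"x":2.0,"y":0.08,"z":0.01,"ax":0,"ay":0,"az":0},{"x":2.15,"y":0.08,"z":0.01,"ax":0,"ay":0,"az":0},{"x":2.15,"y":0.08,"z":0.01,"ax":0,"ay":0,"az":0}]}}

```text
time: 10.5
tool_pos: [0.6331, -0.051, 0.0355]
tool_rot: [0.519, 0.479, 0.521, -0.48]
contact_force: [-0.7, 0.7, -2.3]
gripper_width: 0.548
```

Emit:
{"method": "drive_tool", "body": {"series": [{"x":0,"y":0,"z":0,"ax":0,"ay":0,"az":0},{"x":0,"y":0,"z":0,"ax":0,"ay":0,"az":0},{"x":0,"y":0,"z":0,"ax":0,"ay":0,"az":0},{"x":0,"y":0,"z":0,"ax":0,"ay":0,"az":0}]}}

```text
time: 10.83
tool_pos: [0.6353, -0.0515, 0.0384]
tool_rot: [0.521, 0.479, 0.519, -0.479]
contact_force: [-0.4, 0.2, -1.9]
gripper_width: 0.551
```

```bash
python3 -c "
from h import *
go(.6338,-.0512,.032)
"
```

```text
t 10.83 pos [ 0.6353 -0.0515  0.0384] shift [ 0.26 -0.06 -0.02] turnA [ 0.06  0.01 -0.02] turnB [-3.594e+01  3.000e-02  1.000e-02] F [-0.4  0.2 -1.9] w 0.551
axes
 [[ 0.002  0.997  0.082]
 [-0.     0.082 -0.997]
 [-1.     0.002  0.001]]
```

Emit:
{"method": "drive_tool", "body": {"series": [{"x":0.1,"y":-0.03,"z":-0.02,"ax":0,"ay":0,"az":0},{"x":0.18,"y":-0.03,"z":-0.02,"ax":0,"ay":0,"az":0},{"x":0.24,"y":-0.03,"z":-0.02,"ax":0,"ay":0,"az":0},{"x":0.24,"y":-0.03,"z":-0.02,"ax":0,"ay":0,"az":0},{"x":0.24,"y":-0.03,"z":-0.02,"ax":0,"ay":0,"az":0}]}}

```text
time: 11.25
tool_pos: [0.6339, -0.0509, 0.0322]
tool_rot: [0.52, 0.479, 0.52, -0.479]
contact_force: [-5.3, 0.2, 6.3]
gripper_width: 0.547
```

Emit:
{"method": "drive_tool", "body": {"series": [{"x":0,"y":0,"z":0,"ax":0,"ay":0,"az":0},{"x":0,"y":0,"z":0,"ax":0,"ay":0,"az":0},{"x":0,"y":0,"z":0,"ax":0,"ay":0,"az":0}]}}

```text
time: 11.5
tool_pos: [0.6339, -0.0508, 0.0322]
tool_rot: [0.52, 0.479, 0.52, -0.479]
contact_force: [-4.6, 1.0, 4.3]
gripper_width: 0.547
```

```bash
python3 -c "
from h import *
go(.6338,-.0512,.032)
f=cams.grab_frame('wrist');cv2.imwrite('pics/w14.png',f['img'])
"
```

```text
t 11.5 pos [ 0.6339 -0.0508  0.0322] shift [ 0.01 -0.    0.01] turnA [0.06 0.   0.  ] turnB [-35.94  -0.     0.  ] F [-4.6  1.   4.3] w 0.547
axes
 [[-0.     0.997  0.082]
 [-0.     0.082 -0.997]
 [-1.    -0.     0.   ]]
```

View pics/w14.png

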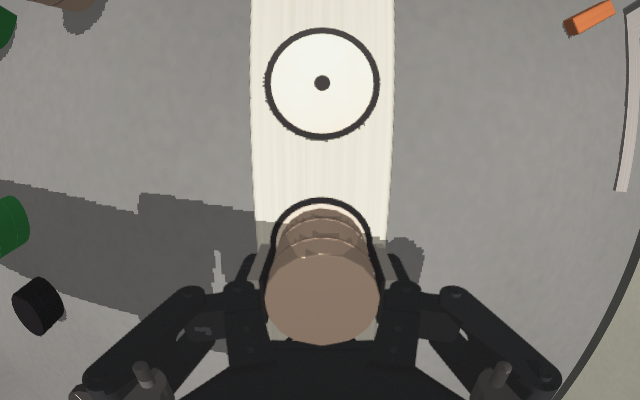

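Emit:
{"method": "drive_tool", "body": {"series": [{"x":0,"y":0,"z":0,"ax":0,"ay":0,"az":0},{"x":0,"y":0,"z":0,"ax":0,"ay":0,"az":0},{"x":0,"y":0,"z":0,"ax":0,"ay":0,"az":0},{"x":0,"y":0,"z":0,"ax":0,"ay":0,"az":0}], "hand": 0.85}}

```text
time: 11.88
tool_pos: [0.6338, -0.0509, 0.031]
tool_rot: [0.52, 0.479, 0.52, -0.479]
contact_force: [0.3, 0.4, 1.1]
gripper_width: 0.849
```

Emit:
{"method": "drive_tool", "body": {"series": [{"x":-0.8,"y":0,"z":0,"ax":0,"ay":0,"az":0},{"x":-2,"y":0,"z":0,"ax":0,"ay":0,"az":0},{"x":-3.5,"y":0,"z":0,"ax":0,"ay":0,"az":0},{"x":-4.8,"y":-0.5,"z":0.5,"ax":0,"ay":0,"az":0},{"x":-5.2,"y":-1.5,"z":1.5,"ax":0,"ay":0,"az":0}]}}

```text
time: 12.3
tool_pos: [0.6037, -0.0907, 0.1683]
tool_rot: [0.524, 0.48, 0.517, -0.476]
contact_force: [1.4, -1.0, 1.0]
gripper_width: 0.849
```

```bash
python3 -c "
from h import *
go(.4368,-.3118,.155)
"
```

```text
t 12.3 pos [ 0.6037 -0.0907  0.1683] shift [ 0.48 -7.41  8.24] turnA [ 0.1   0.03 -0.13] turnB [-35.9    0.2    0.05] F [ 1.4 -1.   1. ] w 0.849
axes
 [[ 0.011  0.996  0.086]
 [-0.002  0.086 -0.996]
 [-1.     0.011  0.003]]
```

Emit:
{"method": "drive_tool", "body": {"series": [{"x":0.1,"y":-7.4,"z":8.2,"ax":0,"ay":0,"az":0},{"x":0.2,"y":-7.4,"z":8.2,"ax":0,"ay":0,"az":0},{"x":0.3,"y":-7.4,"z":8.2,"ax":0,"ay":0,"az":0},{"x":0.3,"y":-7.4,"z":8.2,"ax":0,"ay":0,"az":0},{"x":0.3,"y":-7.4,"z":8.2,"ax":0,"ay":0,"az":0}]}}

```text
time: 12.72
tool_pos: [0.4717, -0.258, 0.156]
tool_rot: [0.52, 0.479, 0.52, -0.479]
contact_force: [0.4, -0.5, -0.5]
gripper_width: 0.848
```

```bash
python3 -c "
from h import *
go(.4368,-.3118,.155)
"
```

```text
t 12.72 pos [ 0.4717 -0.258   0.156 ] shift [ 0.04 -1.57  2.03] turnA [ 0.06  0.01 -0.01] turnB [-3.594e+01  1.000e-02  1.000e-02] F [ 0.4 -0.5 -0.5] w 0.848
axes
 [[ 0.001  0.997  0.082]
 [-0.001  0.082 -0.997]
 [-1.     0.001  0.001]]
```

Emit:
{"method": "drive_tool", "body": {"series": [{"x":0,"y":-1.1,"z":1.4,"ax":0,"ay":0,"az":0},{"x":0,"y":-1.5,"z":1.9,"ax":0,"ay":0,"az":0},{"x":0,"y":-1.55,"z":2.0,"ax":0,"ay":0,"az":0},{"x":0,"y":-1.55,"z":2.0,"ax":0,"ay":0,"az":0},{"x":0,"y":-1.55,"z":2.0,"ax":0,"ay":0,"az":0}]}}

```text
time: 13.13
tool_pos: [0.4388, -0.3093, 0.1558]
tool_rot: [0.52, 0.479, 0.52, -0.479]
contact_force: [0.1, 0.4, 0.3]
gripper_width: 0.853
```

Emit:
{"method": "drive_tool", "body": {"series": [{"x":0,"y":0,"z":0,"ax":0,"ay":0,"az":0},{"x":0,"y":0,"z":0,"ax":0,"ay":0,"az":0},{"x":0,"y":0,"z":0,"ax":0,"ay":0,"az":0},{"x":0,"y":0,"z":0,"ax":0,"ay":0,"az":0},{"x":0,"y":0,"z":0,"ax":0,"ay":0,"az":0}]}}

```text
time: 13.55
tool_pos: [0.4388, -0.3093, 0.1559]
tool_rot: [0.52, 0.479, 0.52, -0.479]
contact_force: [0.3, 0.2, 0.5]
gripper_width: 0.85
```

```bash
python3 -c "
from h import *
f=cams.grab_frame('wrist');cv2.imwrite('pics/w15.png',f['img'])
go(.4368,-.3118,.155)
f=cams.grab_frame('scene');crop(f['img'],250,190,410,310,5,'s15.png')
f=cams.grab_frame('top');crop(f['img'],320,120,400,180,8,'t15.png')
go(.4368,-.3118,.155)
"
```

```text
t 13.6 pos [ 0.4387 -0.3094  0.1559] shift [ 0.04 -0.08  0.09] turnA [ 0.06 -0.   -0.  ] turnB [-35.94   0.    -0.  ] F [0.2 0.3 0. ] w 0.847
axes
 [[ 0.     0.997  0.083]
 [ 0.     0.083 -0.997]
 [-1.     0.    -0.   ]]
t 13.7 pos [ 0.4386 -0.3096  0.1559] shift [ 0.04 -0.08  0.08] turnA [ 0.06  0.   -0.  ] turnB [-35.94   0.     0.  ] F [-0.3 -0.4 -0.1] w 0.849
axes
 [[ 0.     0.997  0.082]
 [-0.     0.082 -0.997]
 [-1.     0.     0.   ]]
```

View pics/w15.png

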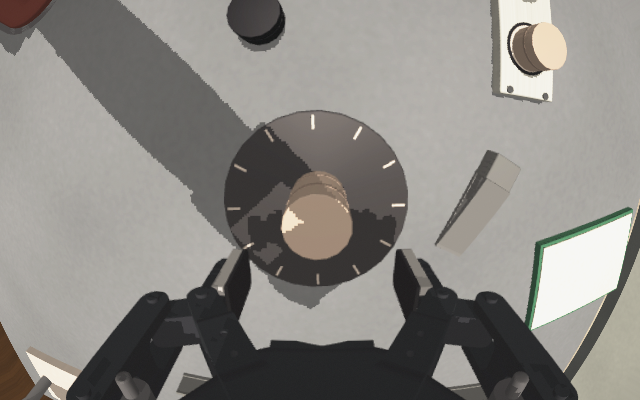

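View pics/s15.png

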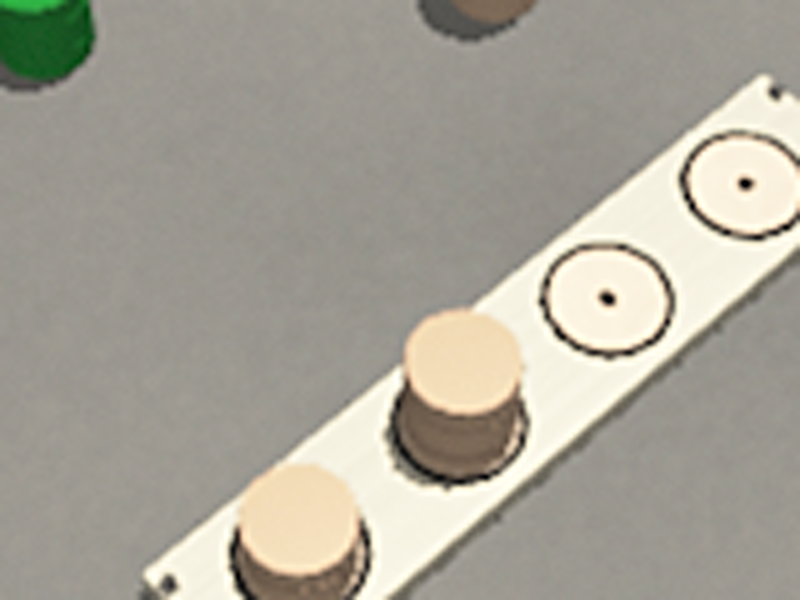

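View pics/t15.png

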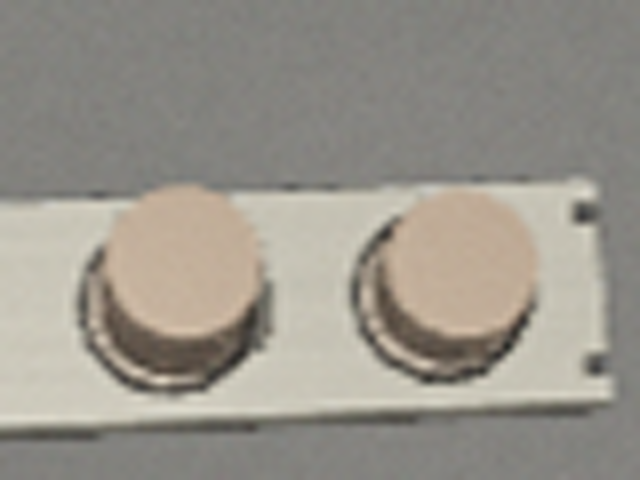

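```bash
python3 -c "
from h import *
t=cams.grab_frame('top');s=cams.grab_frame('scene');f=cams.grab_frame('wrist')
print('med',ray(t,184/8-.5+320,262.5/8-.5+120,.072),ray(s,464/5-.5+250,362.5/5-.5+190,.072))
print('short',ray(s,299/5-.5+250,520.5/5-.5+190,.054))
print('long',fray(f,318,226.5,.109),'tt',fray(f,316,200,.037))
go(.4366,-.3118,.06)
"
```

```text
med [ 0.63442179 -0.05008841  0.072     ] [ 0.63531076 -0.05262789  0.072     ]
short [ 0.64273499 -0.14052185  0.054     ]
long [ 0.4367 -0.3123  0.109 ] tt [ 0.4345 -0.3167  0.037 ]
t 13.85 pos [ 0.4385 -0.3098  0.1559] shift [ 3.84 -0.08  0.07] turnA [ 0.05  0.   -0.  ] turnB [-35.95   0.     0.  ] F [-0.5  0.3 -1. ] w 0.854
axes
 [[ 0.     0.997  0.082]
 [-0.     0.082 -0.997]
 [-1.     0.     0.   ]]
```

Emit:
{"method": "drive_tool", "body": {"series": [{"x":1.0,"y":-0.07,"z":0.09,"ax":0,"ay":0,"az":0},{"x":2.2,"y":-0.07,"z":0.09,"ax":0,"ay":0,"az":0},{"x":3.2,"y":-0.07,"z":0.09,"ax":0,"ay":0,"az":0},{"x":3.8,"y":-0.07,"z":0.09,"ax":0,"ay":0,"az":0},{"x":3.85,"y":-0.07,"z":0.09,"ax":0,"ay":0,"az":0}]}}

```text
time: 14.27
tool_pos: [0.4345, -0.3101, 0.0555]
tool_rot: [0.517, 0.479, 0.523, -0.479]
contact_force: [-0.4, -0.9, -0.7]
gripper_width: 0.849
```

Emit:
{"method": "drive_tool", "body": {"series": [{"x":0,"y":0,"z":0,"ax":0,"ay":0,"az":0},{"x":0,"y":0,"z":0,"ax":0,"ay":0,"az":0},{"x":0,"y":0,"z":0,"ax":0,"ay":0,"az":0},{"x":0,"y":0,"z":0,"ax":0,"ay":0,"az":0},{"x":0,"y":0,"z":0,"ax":0,"ay":0,"az":0}]}}

```text
time: 14.68
tool_pos: [0.4376, -0.3128, 0.0611]
tool_rot: [0.521, 0.479, 0.519, -0.479]
contact_force: [0.1, 0.2, 0.1]
gripper_width: 0.852
```

```bash
python3 -c "
from h import *
go(.4366,-.3120,.06)
f=cams.grab_frame('wrist');cv2.imwrite('pics/w16.png',f['img'])
"
```

```text
t 14.68 pos [ 0.4376 -0.3128  0.0611] shift [ 0.04 -0.04 -0.04] turnA [ 0.06  0.02 -0.02] turnB [-3.594e+01  3.000e-02  3.000e-02] F [0.1 0.2 0.1] w 0.852
axes
 [[ 0.002  0.997  0.082]
 [-0.002  0.082 -0.997]
 [-1.     0.002  0.002]]
```

View pics/w16.png

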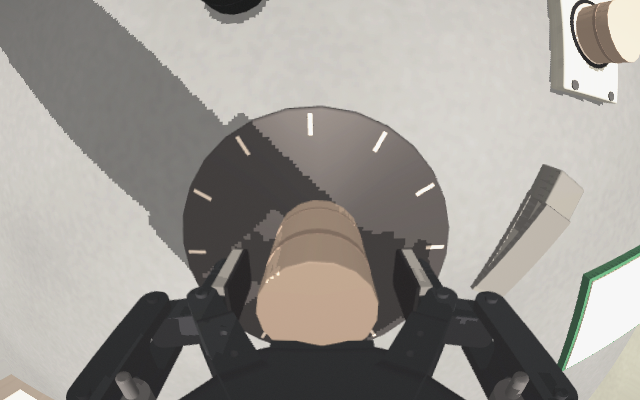

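Emit:
{"method": "drive_tool", "body": {"series": [{"x":0,"y":0,"z":0,"ax":0,"ay":0,"az":0},{"x":0,"y":0,"z":0,"ax":0,"ay":0,"az":0},{"x":0,"y":0,"z":0,"ax":0,"ay":0,"az":0},{"x":0,"y":0,"z":0,"ax":0,"ay":0,"az":0},{"x":0,"y":0,"z":0,"ax":0,"ay":0,"az":0}], "hand": 0}}

```text
time: 15.15
tool_pos: [0.437, -0.3125, 0.0602]
tool_rot: [0.52, 0.479, 0.52, -0.479]
contact_force: [-2.3, -0.1, 4.7]
gripper_width: 0.548
```

```bash
python3 -c "
from h import *
go(.6273,.0368,.16)
f=cams.grab_frame('wrist');cv2.imwrite('pics/w17.png',f['img']);crop(f['img'],250,190,400,350,4,'w17c.png')
"
```

```text
t 15.15 pos [ 0.437  -0.3125  0.0602] shift [ -4.     8.73 -13.3 ] turnA [ 0.06  0.01 -0.  ] turnB [-3.594e+01  0.000e+00  1.000e-02] F [-2.3 -0.1  4.7] w 0.548
axes
 [[ 0.     0.997  0.082]
 [-0.001  0.082 -0.997]
 [-1.     0.     0.001]]
```

View pics/w17c.png

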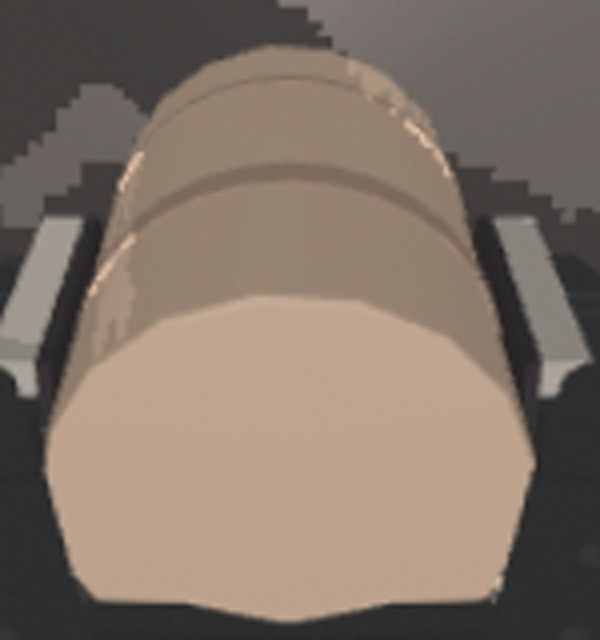

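Emit:
{"method": "drive_tool", "body": {"series": [{"x":-0.8,"y":0,"z":0,"ax":0,"ay":0,"az":0},{"x":-2.2,"y":0,"z":0,"ax":0,"ay":0,"az":0},{"x":-3.3,"y":0.6,"z":-0.8,"ax":0,"ay":0,"az":0},{"x":-3.5,"y":1.5,"z":-2.1,"ax":0,"ay":0,"az":0},{"x":-3.5,"y":2.4,"z":-3.4,"ax":0,"ay":0,"az":0}]}}

```text
time: 15.62
tool_pos: [0.4914, -0.2228, 0.1497]
tool_rot: [0.521, 0.48, 0.518, -0.479]
contact_force: [1.0, -0.4, -3.1]
gripper_width: 0.55
```

```bash
python3 -c "
from h import *
go(.6273,.0368,.148)
"
```

```text
t 15.62 pos [ 0.4914 -0.2228  0.1497] shift [ 0.07  6.24 -9.92] turnA [ 0.02  0.03 -0.05] turnB [-35.98   0.08   0.05] F [ 1.  -0.4 -3.1] w 0.55
axes
 [[ 0.005  0.997  0.079]
 [-0.002  0.079 -0.997]
 [-1.     0.005  0.003]]
```

Emit:
{"method": "drive_tool", "body": {"series": [{"x":0,"y":0.7,"z":-1.2,"ax":0,"ay":0,"az":0},{"x":0,"y":1.6,"z":-2.5,"ax":0,"ay":0,"az":0},{"x":0,"y":2.4,"z":-3.8,"ax":0,"ay":0,"az":0},{"x":0,"y":3.2,"z":-5.1,"ax":0,"ay":0,"az":0},{"x":0,"y":4.0,"z":-6.4,"ax":0,"ay":0,"az":0}]}}

```text
time: 16.03
tool_pos: [0.5759, -0.0526, 0.1453]
tool_rot: [0.519, 0.479, 0.521, -0.479]
contact_force: [0.6, -0.4, -3.0]
gripper_width: 0.546
```

```bash
python3 -c "
from h import *
go(.6273,.0368,.148)
"
```

```text
t 16.03 pos [ 0.5759 -0.0526  0.1453] shift [-0.11  2.34 -3.4 ] turnA [ 0.06 -0.01  0.03] turnB [-3.594e+01 -4.000e-02 -2.000e-02] F [ 0.6 -0.4 -3. ] w 0.546
axes
 [[-0.002  0.997  0.082]
 [ 0.001  0.082 -0.997]
 [-1.    -0.002 -0.001]]
```

Emit:
{"method": "drive_tool", "body": {"series": [{"x":0,"y":0.8,"z":-1.2,"ax":0,"ay":0,"az":0},{"x":0,"y":1.6,"z":-2.3,"ax":0,"ay":0,"az":0},{"x":0,"y":2.1,"z":-3.1,"ax":0,"ay":0,"az":0},{"x":0,"y":2.3,"z":-3.35,"ax":0,"ay":0,"az":0},{"x":0,"y":2.3,"z":-3.35,"ax":0,"ay":0,"az":0}]}}

```text
time: 16.45
tool_pos: [0.6265, 0.0352, 0.1453]
tool_rot: [0.52, 0.478, 0.521, -0.479]
contact_force: [-0.3, -0.9, -3.2]
gripper_width: 0.552
```

Emit:
{"method": "drive_tool", "body": {"series": [{"x":0,"y":0,"z":0,"ax":0,"ay":0,"az":0},{"x":0,"y":0,"z":0,"ax":0,"ay":0,"az":0},{"x":0,"y":0,"z":0,"ax":0,"ay":0,"az":0},{"x":0,"y":0,"z":0,"ax":0,"ay":0,"az":0},{"x":0,"y":0,"z":0,"ax":0,"ay":0,"az":0}]}}

```text
time: 16.87
tool_pos: [0.6266, 0.0323, 0.1473]
tool_rot: [0.52, 0.479, 0.52, -0.479]
contact_force: [-0.4, 0.3, -4.1]
gripper_width: 0.55
```

```bash
python3 -c "
from h import *
f=cams.grab_frame('wrist');cv2.imwrite('pics/w18.png',f['img'])
go(.6273,.0368,.0415)
"
```

```text
t 16.92 pos [0.6266 0.0325 0.1473] shift [ 4.23  0.04 -0.17] turnA [ 0.04  0.   -0.  ] turnB [-35.96   0.     0.  ] F [ 0.   0.  -3.3] w 0.549
axes
 [[ 0.     0.997  0.081]
 [-0.     0.081 -0.997]
 [-1.     0.     0.   ]]
```

View pics/w18.png

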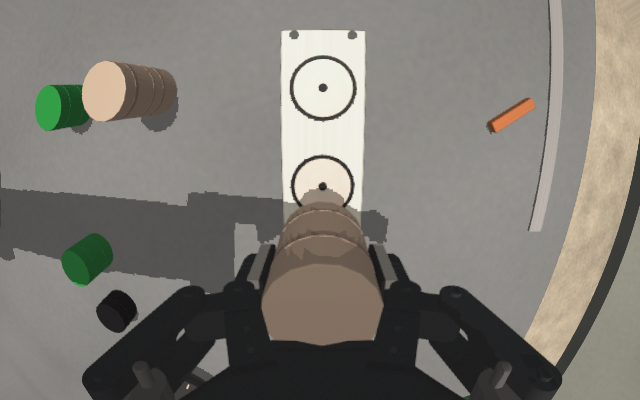

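Emit:
{"method": "drive_tool", "body": {"series": [{"x":0.8,"y":0.03,"z":-0.17,"ax":0,"ay":0,"az":0},{"x":1.8,"y":0.03,"z":-0.17,"ax":0,"ay":0,"az":0},{"x":2.8,"y":0.03,"z":-0.17,"ax":0,"ay":0,"az":0},{"x":3.5,"y":0.03,"z":-0.17,"ax":0,"ay":0,"az":0},{"x":3.8,"y":0.03,"z":-0.17,"ax":0,"ay":0,"az":0}]}}

```text
time: 17.33
tool_pos: [0.6248, 0.0374, 0.0486]
tool_rot: [0.518, 0.478, 0.521, -0.481]
contact_force: [-1.6, 0.5, -3.6]
gripper_width: 0.544
```

Emit:
{"method": "drive_tool", "body": {"series": [{"x":0.1,"y":0,"z":0,"ax":0,"ay":0,"az":0},{"x":0.15,"y":0,"z":0,"ax":0,"ay":0,"az":0},{"x":0.15,"y":0,"z":0,"ax":0,"ay":0,"az":0},{"x":0.15,"y":0,"z":0,"ax":0,"ay":0,"az":0},{"x":0.15,"y":0,"z":0,"ax":0,"ay":0,"az":0}]}}

```text
time: 17.75
tool_pos: [0.6284, 0.0375, 0.0502]
tool_rot: [0.521, 0.48, 0.519, -0.478]
contact_force: [-0.1, 0.8, -2.5]
gripper_width: 0.547
```

```bash
python3 -c "
from h import *
go(.6273,.0369,.0412)
"
```

```text
t 17.75 pos [0.6284 0.0375 0.0502] shift [ 0.36 -0.05  0.02] turnA [ 0.05  0.   -0.03] turnB [-3.595e+01  5.000e-02  1.000e-02] F [-0.1  0.8 -2.5] w 0.547
axes
 [[ 0.003  0.997  0.082]
 [-0.     0.082 -0.997]
 [-1.     0.003  0.   ]]
```

Emit:
{"method": "drive_tool", "body": {"series": [{"x":0.1,"y":-0.02,"z":0.02,"ax":0,"ay":0,"az":0},{"x":0.18,"y":-0.02,"z":0.02,"ax":0,"ay":0,"az":0},{"x":0.26,"y":-0.02,"z":0.02,"ax":0,"ay":0,"az":0},{"x":0.3,"y":-0.02,"z":0.02,"ax":0,"ay":0,"az":0},{"x":0.3,"y":-0.02,"z":0.02,"ax":0,"ay":0,"az":0}]}}

```text
time: 18.17
tool_pos: [0.6267, 0.037, 0.0413]
tool_rot: [0.52, 0.479, 0.52, -0.479]
contact_force: [-2.0, 0.3, 0.6]
gripper_width: 0.549
```

Emit:
{"method": "drive_tool", "body": {"series": [{"x":0,"y":0,"z":0,"ax":0,"ay":0,"az":0},{"x":0,"y":0,"z":0,"ax":0,"ay":0,"az":0},{"x":0,"y":0,"z":0,"ax":0,"ay":0,"az":0}]}}

```text
time: 18.42
tool_pos: [0.6267, 0.037, 0.0413]
tool_rot: [0.52, 0.479, 0.52, -0.479]
contact_force: [-3.8, 0.3, 3.5]
gripper_width: 0.549
```

```bash
python3 -c "
from h import *
go(.6273,.0369,.0412)
f=cams.grab_frame('wrist');cv2.imwrite('pics/w19.png',f['img'])
"
```

```text
t 18.42 pos [0.6267 0.037  0.0413] shift [0.   0.02 0.01] turnA [0.06 0.   0.  ] turnB [-35.94  -0.     0.  ] F [-3.8  0.3  3.5] w 0.549
axes
 [[-0.     0.997  0.082]
 [-0.     0.082 -0.997]
 [-1.    -0.     0.   ]]
```

View pics/w19.png

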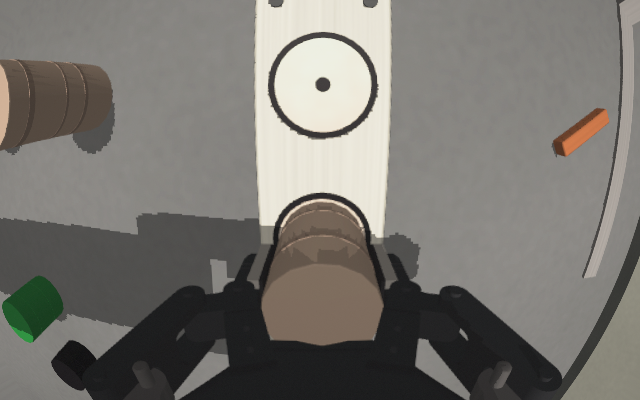

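Emit:
{"method": "drive_tool", "body": {"series": [{"x":0,"y":0,"z":0,"ax":0,"ay":0,"az":0},{"x":0,"y":0,"z":0,"ax":0,"ay":0,"az":0},{"x":0,"y":0,"z":0,"ax":0,"ay":0,"az":0},{"x":0,"y":0,"z":0,"ax":0,"ay":0,"az":0}], "hand": 0.85}}

```text
time: 18.8
tool_pos: [0.6271, 0.037, 0.041]
tool_rot: [0.52, 0.479, 0.52, -0.479]
contact_force: [0.3, 0.7, -0.2]
gripper_width: 0.85
```

Emit:
{"method": "drive_tool", "body": {"series": [{"x":-0.8,"y":0,"z":0,"ax":0,"ay":0,"az":0},{"x":-2,"y":0,"z":0,"ax":0,"ay":0,"az":0},{"x":-3.5,"y":0,"z":0,"ax":0,"ay":0,"az":0},{"x":-4.6,"y":-0.3,"z":-0.2,"ax":0,"ay":0,"az":0},{"x":-4.8,"y":-1.5,"z":-0.8,"ax":0,"ay":0,"az":0}]}}

```text
time: 19.22
tool_pos: [0.5938, 0.0526, 0.1689]
tool_rot: [0.524, 0.483, 0.516, -0.476]
contact_force: [0.0, -0.0, 1.4]
gripper_width: 0.848
```

```bash
python3 -c "
from h import *
go(.453,.1172,.15)
"
```

```text
t 19.22 pos [0.5938 0.0526 0.1689] shift [ 0.67 -5.42 -3.03] turnA [ 0.03  0.02 -0.17] turnB [-35.97   0.26   0.04] F [ 0.  -0.   1.4] w 0.848
axes
 [[ 0.015  0.997  0.08 ]
 [-0.001  0.08  -0.997]
 [-1.     0.014  0.002]]
```

Emit:
{"method": "drive_tool", "body": {"series": [{"x":0.2,"y":-1.4,"z":-0.8,"ax":0,"ay":0,"az":0},{"x":0.4,"y":-2.8,"z":-1.6,"ax":0,"ay":0,"az":0},{"x":0.5,"y":-4.1,"z":-2.3,"ax":0,"ay":0,"az":0},{"x":0.5,"y":-5.1,"z":-2.9,"ax":0,"ay":0,"az":0},{"x":0.5,"y":-5.4,"z":-3.0,"ax":0,"ay":0,"az":0}]}}

```text
time: 19.63
tool_pos: [0.4437, 0.1191, 0.1474]
tool_rot: [0.52, 0.478, 0.521, -0.479]
contact_force: [-0.1, 0.0, -0.1]
gripper_width: 0.847
```

Emit:
{"method": "drive_tool", "body": {"series": [{"x":0,"y":0,"z":0,"ax":0,"ay":0,"az":0},{"x":0,"y":0,"z":0,"ax":0,"ay":0,"az":0},{"x":0,"y":0,"z":0,"ax":0,"ay":0,"az":0},{"x":0,"y":0,"z":0,"ax":0,"ay":0,"az":0},{"x":0,"y":0,"z":0,"ax":0,"ay":0,"az":0}]}}

```text
time: 20.05
tool_pos: [0.4481, 0.1171, 0.1486]
tool_rot: [0.52, 0.479, 0.52, -0.479]
contact_force: [-0.8, -0.9, -0.8]
gripper_width: 0.851
```

```bash
python3 -c "
from h import *
f=cams.grab_frame('wrist');cv2.imwrite('pics/w20.png',f['img'])
go(.453,.1172,.034)
f=cams.grab_frame('top');crop(f['img'],280,120,360,180,8,'t20.png')
go(.453,.1172,.034)
"
```

```text
t 20.1 pos [0.4479 0.1172 0.1485] shift [4.58 0.21 0.01] turnA [0.04 0.   0.  ] turnB [-35.96  -0.     0.  ] F [-0.9  0.6 -0.9] w 0.849
axes
 [[-0.     0.997  0.081]
 [-0.     0.081 -0.997]
 [-1.    -0.     0.   ]]
t 20.15 pos [0.4477 0.1172 0.1484] shift [4.58 0.21 0.02] turnA [0.05 0.   0.  ] turnB [-35.95  -0.     0.  ] F [ 0.3 -0.6 -0.9] w 0.848
axes
 [[-0.     0.997  0.081]
 [-0.     0.081 -0.997]
 [-1.    -0.     0.   ]]
```

View pics/w20.png

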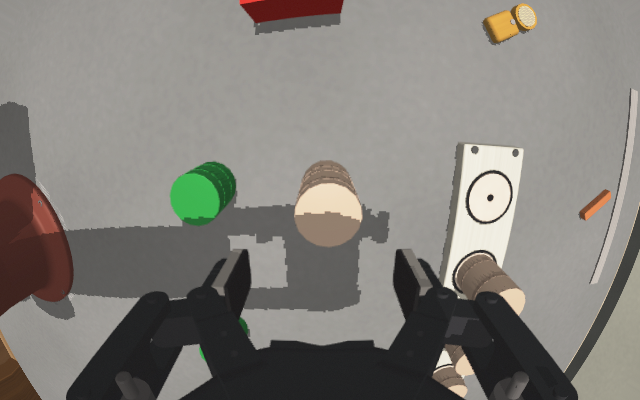

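View pics/t20.png

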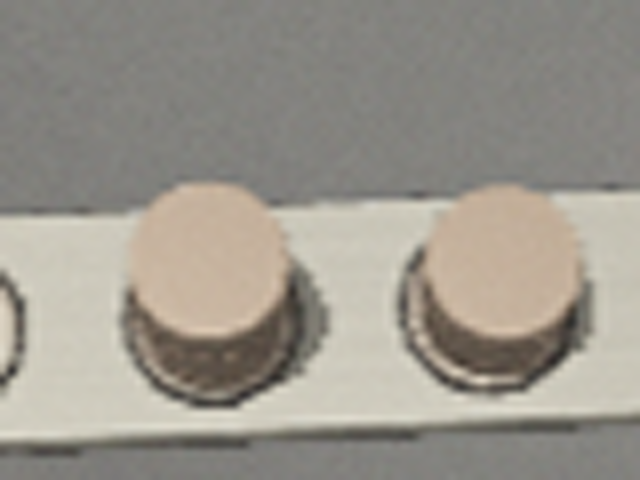

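```bash
python3 -c "
from h import *
t=cams.grab_frame('top');f=cams.grab_frame('wrist')
print('long',ray(t,210/8-.5+280,261/8-.5+120,.090))
print('longest',fray(f,328,214.5,.09),'m1',fray(f,490,197.5,.018))
go(.453,.1172,.034)
"
```

```text
long [0.62717822 0.03805783 0.09      ]
longest [0.4522 0.1196 0.09  ] m1 [0.6202 0.1236 0.018 ]
t 20.25 pos [0.4474 0.1174 0.1483] shift [4.57 0.23 0.02] turnA [0.05 0.   0.  ] turnB [-3.595e+01 -1.000e-02  0.000e+00] F [-0.7  0.6 -0.5] w 0.85
axes
 [[-0.     0.997  0.081]
 [-0.     0.081 -0.997]
 [-1.    -0.     0.   ]]
```

Emit:
{"method": "drive_tool", "body": {"series": [{"x":0.4,"y":0.2,"z":-0.05,"ax":0,"ay":0,"az":0},{"x":1.6,"y":0.2,"z":-0.05,"ax":0,"ay":0,"az":0},{"x":2.9,"y":0.2,"z":-0.05,"ax":0,"ay":0,"az":0},{"x":3.9,"y":0.2,"z":-0.05,"ax":0,"ay":0,"az":0},{"x":4.5,"y":0.2,"z":-0.05,"ax":0,"ay":0,"az":0}]}}

```text
time: 20.67
tool_pos: [0.4499, 0.119, 0.0326]
tool_rot: [0.519, 0.478, 0.521, -0.48]
contact_force: [-0.6, 0.3, 0.1]
gripper_width: 0.854
```

Emit:
{"method": "drive_tool", "body": {"series": [{"x":0,"y":0,"z":0,"ax":0,"ay":0,"az":0},{"x":0,"y":0,"z":0,"ax":0,"ay":0,"az":0},{"x":0,"y":0,"z":0,"ax":0,"ay":0,"az":0},{"x":0,"y":0,"z":0,"ax":0,"ay":0,"az":0},{"x":0,"y":0,"z":0,"ax":0,"ay":0,"az":0}]}}

```text
time: 21.08
tool_pos: [0.4533, 0.1194, 0.0377]
tool_rot: [0.521, 0.48, 0.519, -0.478]
contact_force: [-0.3, 0.0, 0.3]
gripper_width: 0.852
```

```bash
python3 -c "
from h import *
go(.453,.119,.034)
f=cams.grab_frame('wrist');cv2.imwrite('pics/w21.png',f['img'])
"
```

```text
t 21.08 pos [0.4533 0.1194 0.0377] shift [ 0.15 -0.02  0.01] turnA [ 0.06 -0.   -0.04] turnB [-35.94   0.06  -0.  ] F [-0.3  0.   0.3] w 0.852
axes
 [[ 0.003  0.997  0.082]
 [ 0.     0.082 -0.997]
 [-1.     0.003 -0.   ]]
```

View pics/w21.png

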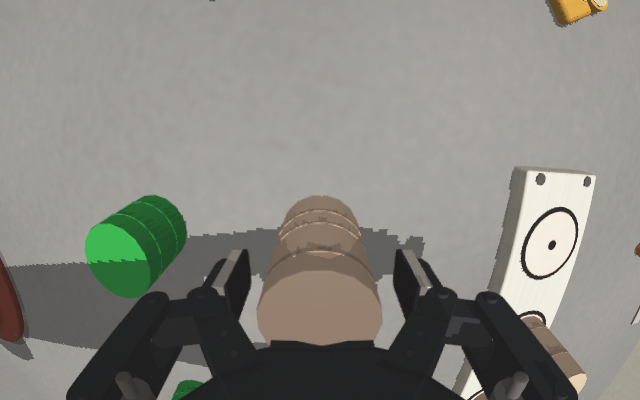

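Well centred between the pads; closing.

Emit:
{"method": "drive_tool", "body": {"series": [{"x":0,"y":0,"z":0,"ax":0,"ay":0,"az":0},{"x":0,"y":0,"z":0,"ax":0,"ay":0,"az":0},{"x":0,"y":0,"z":0,"ax":0,"ay":0,"az":0},{"x":0,"y":0,"z":0,"ax":0,"ay":0,"az":0},{"x":0,"y":0,"z":0,"ax":0,"ay":0,"az":0}], "hand": 0}}

```text
time: 21.55
tool_pos: [0.4525, 0.1193, 0.0367]
tool_rot: [0.52, 0.479, 0.52, -0.479]
contact_force: [-1.8, 0.2, 5.7]
gripper_width: 0.548
```

```bash
python3 -c "
from h import *
f=cams.grab_frame('wrist');cv2.imwrite('pics/w22.png',f['img']);crop(f['img'],240,180,400,350,4,'w22c.png')
go(.6203,.1247,.12)
"
```

```text
t 21.6 pos [0.4525 0.1193 0.0367] shift [-3.32  6.71  0.33] turnA [ 0.06 -0.   -0.01] turnB [-3.594e+01  2.000e-02 -0.000e+00] F [-2.1 -0.5  6.8] w 0.546
axes
 [[ 0.001  0.997  0.082]
 [ 0.     0.082 -0.997]
 [-1.     0.001 -0.   ]]
```

View pics/w22c.png

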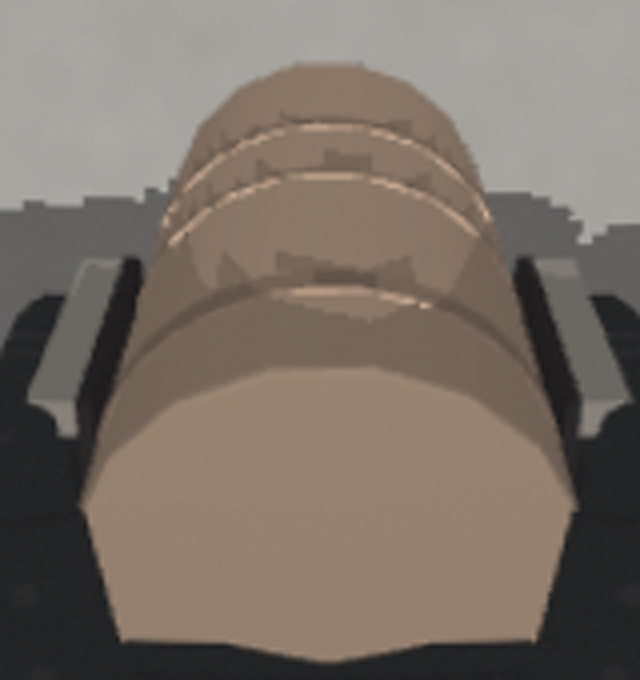

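Emit:
{"method": "drive_tool", "body": {"series": [{"x":-0.8,"y":0,"z":0,"ax":0,"ay":0,"az":0},{"x":-2,"y":0,"z":0,"ax":0,"ay":0,"az":0},{"x":-3,"y":0.4,"z":0,"ax":0,"ay":0,"az":0},{"x":-3.2,"y":1.5,"z":0.1,"ax":0,"ay":0,"az":0},{"x":-3.2,"y":2.8,"z":0.15,"ax":0,"ay":0,"az":0}]}}

```text
time: 22.02
tool_pos: [0.5225, 0.1214, 0.1172]
tool_rot: [0.521, 0.48, 0.52, -0.478]
contact_force: [0.0, 1.5, -4.6]
gripper_width: 0.552
```

```bash
python3 -c "
from h import *
go(.6205,.1250,.117)
"
```

```text
t 22.02 pos [0.5225 0.1214 0.1172] shift [0.02 3.92 0.18] turnA [ 0.06  0.   -0.03] turnB [-35.94   0.04   0.  ] F [ 0.   1.5 -4.6] w 0.552
axes
 [[ 0.002  0.997  0.082]
 [ 0.     0.082 -0.997]
 [-1.     0.002  0.   ]]
```

Emit:
{"method": "drive_tool", "body": {"series": [{"x":0,"y":1.4,"z":0.08,"ax":0,"ay":0,"az":0},{"x":0,"y":2.6,"z":0.15,"ax":0,"ay":0,"az":0},{"x":0,"y":3.5,"z":0.18,"ax":0,"ay":0,"az":0},{"x":0,"y":3.9,"z":0.18,"ax":0,"ay":0,"az":0},{"x":0,"y":3.9,"z":0.18,"ax":0,"ay":0,"az":0}]}}

```text
time: 22.43
tool_pos: [0.6199, 0.1245, 0.1139]
tool_rot: [0.519, 0.479, 0.521, -0.48]
contact_force: [-1.0, -1.5, -5.5]
gripper_width: 0.55
```

Emit:
{"method": "drive_tool", "body": {"series": [{"x":0,"y":0,"z":0,"ax":0,"ay":0,"az":0},{"x":0,"y":0,"z":0,"ax":0,"ay":0,"az":0},{"x":0,"y":0,"z":0,"ax":0,"ay":0,"az":0},{"x":0,"y":0,"z":0,"ax":0,"ay":0,"az":0},{"x":0,"y":0,"z":0,"ax":0,"ay":0,"az":0}]}}

```text
time: 22.85
tool_pos: [0.6188, 0.1248, 0.116]
tool_rot: [0.52, 0.479, 0.52, -0.479]
contact_force: [0.4, 0.1, -5.0]
gripper_width: 0.545
```

```bash
python3 -c "
from h import *
go(.6205,.1250,.0547)
f=cams.grab_frame('wrist');cv2.imwrite('pics/w23.png',f['img'])
"
```

```text
t 22.85 pos [0.6188 0.1248 0.116 ] shift [ 2.45  0.07 -0.  ] turnA [0.06 0.   0.  ] turnB [-35.94  -0.     0.  ] F [ 0.4  0.1 -5. ] w 0.545
axes
 [[-0.     0.997  0.082]
 [-0.     0.082 -0.997]
 [-1.    -0.     0.   ]]
```

View pics/w23.png

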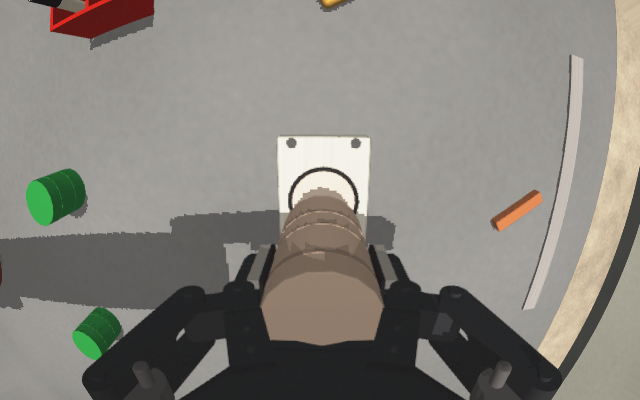

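Emit:
{"method": "drive_tool", "body": {"series": [{"x":0.6,"y":0.06,"z":0,"ax":0,"ay":0,"az":0},{"x":1.2,"y":0.06,"z":0,"ax":0,"ay":0,"az":0},{"x":1.7,"y":0.06,"z":0,"ax":0,"ay":0,"az":0},{"x":2.0,"y":0.06,"z":0,"ax":0,"ay":0,"az":0},{"x":2.15,"y":0.06,"z":0,"ax":0,"ay":0,"az":0}]}}

```text
time: 23.32
tool_pos: [0.6189, 0.1247, 0.0585]
tool_rot: [0.519, 0.478, 0.521, -0.481]
contact_force: [-0.4, 0.4, -5.2]
gripper_width: 0.547
```

Emit:
{"method": "drive_tool", "body": {"series": [{"x":0,"y":0,"z":0,"ax":0,"ay":0,"az":0},{"x":0,"y":0,"z":0,"ax":0,"ay":0,"az":0},{"x":0,"y":0,"z":0,"ax":0,"ay":0,"az":0},{"x":0,"y":0,"z":0,"ax":0,"ay":0,"az":0},{"x":0,"y":0,"z":0,"ax":0,"ay":0,"az":0}]}}

```text
time: 23.73
tool_pos: [0.6217, 0.1249, 0.0631]
tool_rot: [0.52, 0.48, 0.52, -0.479]
contact_force: [-0.2, 0.0, -4.5]
gripper_width: 0.55
```

```bash
python3 -c "
from h import *
go(.6205,.1250,.0547)
"
```

```text
t 23.73 pos [0.6217 0.1249 0.0631] shift [ 0.34 -0.05 -0.01] turnA [ 0.06  0.   -0.02] turnB [-3.594e+01  3.000e-02  0.000e+00] F [-0.2  0.  -4.5] w 0.55
axes
 [[ 0.002  0.997  0.082]
 [ 0.     0.082 -0.997]
 [-1.     0.002  0.   ]]
```

Emit:
{"method": "drive_tool", "body": {"series": [{"x":0.1,"y":-0.02,"z":0,"ax":0,"ay":0,"az":0},{"x":0.18,"y":-0.02,"z":0,"ax":0,"ay":0,"az":0},{"x":0.26,"y":-0.02,"z":0,"ax":0,"ay":0,"az":0},{"x":0.31,"y":-0.02,"z":0,"ax":0,"ay":0,"az":0},{"x":0.31,"y":-0.02,"z":0,"ax":0,"ay":0,"az":0}]}}

```text
time: 24.15
tool_pos: [0.6204, 0.1248, 0.0548]
tool_rot: [0.52, 0.479, 0.52, -0.479]
contact_force: [-1.7, -0.1, -0.1]
gripper_width: 0.543
```

Emit:
{"method": "drive_tool", "body": {"series": [{"x":0,"y":0,"z":0,"ax":0,"ay":0,"az":0},{"x":0,"y":0,"z":0,"ax":0,"ay":0,"az":0},{"x":0,"y":0,"z":0,"ax":0,"ay":0,"az":0}]}}

```text
time: 24.4
tool_pos: [0.6205, 0.1248, 0.0548]
tool_rot: [0.52, 0.479, 0.52, -0.479]
contact_force: [-4.3, -0.1, 2.2]
gripper_width: 0.548
```

```bash
python3 -c "
from h import *
go(.6205,.1250,.0547)
f=cams.grab_frame('wrist');cv2.imwrite('pics/w24.png',f['img'])
"
```

```text
t 24.4 pos [0.6205 0.1248 0.0548] shift [ 0.    0.   -0.01] turnA [0.06 0.   0.  ] turnB [-3.594e+01 -1.000e-02  0.000e+00] F [-4.3 -0.1  2.2] w 0.548
axes
 [[-0.     0.997  0.082]
 [-0.     0.082 -0.997]
 [-1.    -0.     0.   ]]
```

View pics/w24.png

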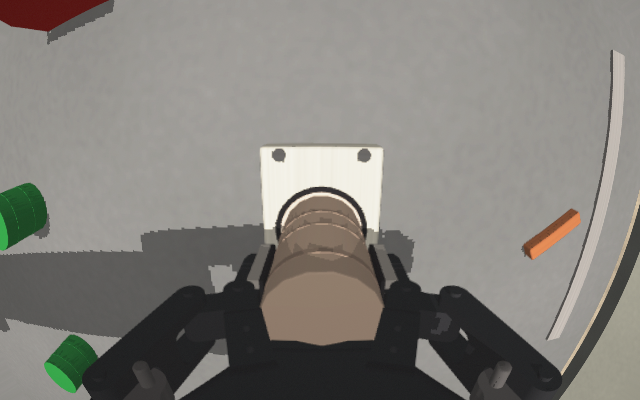

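Settled on mark 1. Releasing and withdrawing straight up, then back.

Emit:
{"method": "drive_tool", "body": {"series": [{"x":0,"y":0,"z":0,"ax":0,"ay":0,"az":0},{"x":0,"y":0,"z":0,"ax":0,"ay":0,"az":0},{"x":0,"y":0,"z":0,"ax":0,"ay":0,"az":0},{"x":0,"y":0,"z":0,"ax":0,"ay":0,"az":0}], "hand": 0.85}}

```text
time: 24.78
tool_pos: [0.6213, 0.1248, 0.0549]
tool_rot: [0.52, 0.48, 0.52, -0.479]
contact_force: [-0.4, 0.0, 0.6]
gripper_width: 0.853
```

Emit:
{"method": "drive_tool", "body": {"series": [{"x":-0.8,"y":0,"z":0,"ax":0,"ay":0,"az":0},{"x":-2,"y":0,"z":0,"ax":0,"ay":0,"az":0},{"x":-3.3,"y":0,"z":0,"ax":0,"ay":0,"az":0},{"x":-4.5,"y":0,"z":0,"ax":0,"ay":0,"az":0},{"x":-5,"y":-0.5,"z":0,"ax":0,"ay":0,"az":0}]}}

```text
time: 25.2
tool_pos: [0.6119, 0.1239, 0.1856]
tool_rot: [0.522, 0.482, 0.518, -0.477]
contact_force: [-0.4, 0.7, 1.6]
gripper_width: 0.852
```

Emit:
{"method": "drive_tool", "body": {"series": [{"x":0,"y":-1.5,"z":0,"ax":0,"ay":0,"az":0},{"x":0,"y":-3,"z":0,"ax":0,"ay":0,"az":0},{"x":0,"y":-4.5,"z":0,"ax":0,"ay":0,"az":0},{"x":0,"y":-6,"z":0,"ax":0,"ay":0,"az":0},{"x":0,"y":-7,"z":0,"ax":0,"ay":0,"az":0}]}}

```text
time: 25.62
tool_pos: [0.4312, 0.1094, 0.179]
tool_rot: [0.52, 0.479, 0.52, -0.479]
contact_force: [-0.7, -0.0, -0.1]
gripper_width: 0.855
```

Emit:
{"method": "drive_tool", "body": {"series": [{"x":0,"y":0,"z":0,"ax":0,"ay":0,"az":0},{"x":0,"y":0,"z":0,"ax":0,"ay":0,"az":0},{"x":0,"y":0,"z":0,"ax":0,"ay":0,"az":0},{"x":0,"y":0,"z":0,"ax":0,"ay":0,"az":0},{"x":0,"y":0,"z":0,"ax":0,"ay":0,"az":0}]}}

```text
time: 26.03
tool_pos: [0.4346, 0.1095, 0.1797]
tool_rot: [0.52, 0.479, 0.52, -0.479]
contact_force: [-0.3, -0.2, -0.0]
gripper_width: 0.85
```

```bash
python3 -c "
from h import *
f=cams.grab_frame('scene');cv2.imwrite('pics/s25.png',f['img']);crop(f['img'],270,170,430,290,5,'s25c.png')
f=cams.grab_frame('top');crop(f['img'],240,110,400,190,5,'t25.png');crop(f['img'],170,110,290,190,5,'t25b.png')
print(sensors.state()['tool_pos'],sensors.state()['contact_force'])
"
```

```text
[0.43433655 0.1094595  0.17941808] [-0.17128958 -0.08664196  0.54229634]
```

View pics/s25.png

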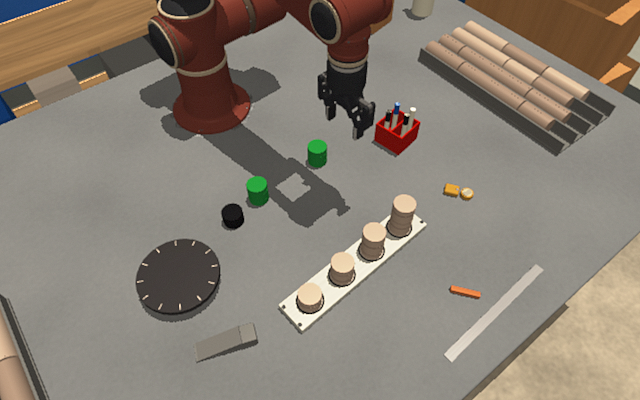

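View pics/s25c.png

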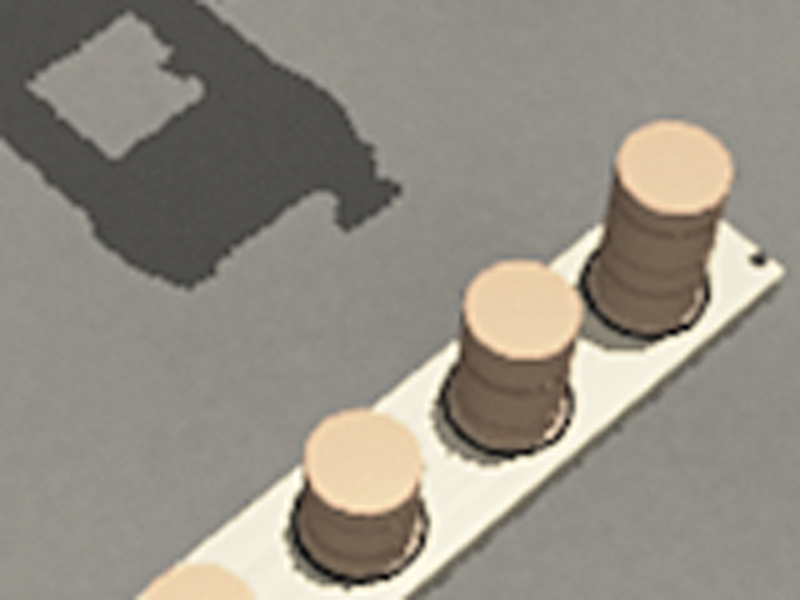

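View pics/t25.png

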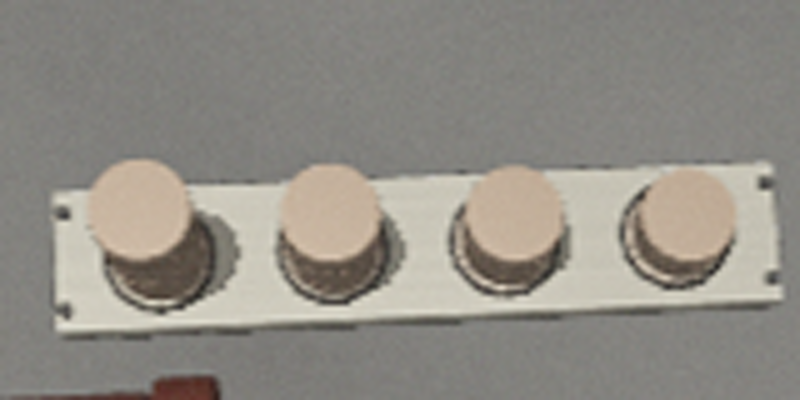

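```bash
python3 -c "
from h import *
t=cams.grab_frame('top');s=cams.grab_frame('scene')
print('longest-mark1 mm',((ray(t,140.5/5-.5+240,211/5-.5+110,.108)-[.6207,.1255,.108])*1e3).round(1),((ray(s,675/5-.5+270,167.5/5-.5+170,.108)-[.62005,.12423,.108])*1e3).round(1))
print('long-mark2 mm',((ray(t,330.5/5-.5+240,213.5/5-.5+110,.09)-[.6276,.038,.09])*1e3).round(1),((ray(s,522.5/5-.5+270,310.5/5-.5+170,.09)-[.62696,.03702,.09])*1e3).round(1))
from plant import workorder
print(workorder.job_done(), sensors.state()['time'])
"
```

```text
longest-mark1 mm [-0.2 -0.4 -0. ] [ 1.3 -1.  -0. ]
long-mark2 mm [-0.6  0.4 -0. ] [ 0.8 -1.3 -0. ]
the job is handed in; nothing more can be done
the job is handed in; nothing more can be done
```

The job is handed in. All four cores stand upright on the rail: short on mark 4 (the turntable's side), medium on mark 3, long on mark 2 and longest on mark 1. It took about 26 s of robot time.

- **Centring:** in my last measurements the top camera put every core within 1 mm of its mark. The scene camera read larger offsets: 1 to 2 mm for medium, long and longest, and about 3 mm for the short core. The two cameras disagree by about 1–4 mm; I put the extra down to calibration error in the scene camera for points above the rail.
- **Safety:** no core tipped. Contact forces stayed below 10 N in every reading I took.
- **Other objects:** the arm stayed well clear of the hand lens, the green and black look-alikes and the pen holder, and the final picture shows them where they began. I did not measure their positions again.
- **End state:** the gripper is open and clear of everything, about 0.19 m back from the rail.

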